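# Tip the crushed stone into the bulk-density measure and weigh back the tray

## Robot

A 7-joint arm with a two-finger parallel gripper is mounted at the origin on the work surface. World frame = base frame: x ahead of the robot, y to its left, z up, the work surface at z = 0. Lengths are in m, angles in rad, forces in N, time in s.
With the tool pointing down it reaches from about 0.35 to 0.9 m from the base axis. Payload 8.1 kg.
Tool frame: the origin (TCP) lies midway between the tips of the shut fingers; the grasp point (between the pads) lies 19 mm behind it (grasp_offset is the distance from the TCP to the grasp point, in m); x points along the fingers, y is the direction in which the jaws open and shut, and the axes are right-handed (so a half turn about x gives the same grasp; the last joint's range is limited). The gripper opens to 92 mm and grips with 3 to 60 N. Pads are 19 mm wide; open, the fingers measure 130 mm over their backs; the gripper's body (75 mm by 190 mm) begins 47 mm behind the grasp point.
Start: joints at [1.218, 0.434, 0.025, 1.573, -0.012, 1.134, -0.075], TCP at [0.154, -0.606, 0.198] pointing down, gripper open.
Joint ranges: [-2.62, 2.62], [-0.44, 2.09], [-1.27, 1.32], [0.08, 2.57], [-1.32, 4.46], [0.12, 2], [-2.74, 2.74]. Speed limits (rad/s): [2.22, 2.22, 3.01, 3.01, 3.14, 3.14, 3.14].

## Interface

Orientations are given as [roll, pitch, yaw] about the fixed x, y, z axes, in that order (R = Rz(yaw) Ry(pitch) Rx(roll)).
In Python, from station import state, snapshot, hand_in, grasp_offset gives the robot as it stands.
- The arm moves only by the tool move_arm, never from a script. Its argument "rows" is one flat list of numbers, 7 for each row, row after row: the shift along the tool's x, y, z in m, then the turn, a rotation vector about the tool's x, y, z in degrees, then the gripper's target within -1 to 1 (shut at 1, half-way at 0, fully open at -1). A call has 1 to 8 rows; each row is the pose to reach, as a shift and turn from the pose commanded when the call began, along the tool's axes at that moment; what a row does not reach only later rows make up. A row lasts 1/10 s, in which the tool goes at most 50 mm and 8.59 degrees, less where a joint would pass 70% of its speed; a pose out of reach is approached as far as the arm can. A call with a gripper value outside its range is refused whole. The fingers move at their own pace and stop on an object; the grip force is fixed at half the most. Time passes only in rows, so rows that repeat a pose let the fingers close. It gives the time, the measured TCP pose, the force and the opening at its end, in the units of the state.
- state(): the state, without advancing time (a new reading comes with each control period).
- snapshot(name): name is "scene" or "top" or "wrist"; returns a dict with "img" (384x512x3 uint8, red, green, blue), "fx", "fy", "cx", "cy" (pixels), "D" ([k1, k2, p1, p2, k3] as OpenCV has them; the pictures are not rectified), "extrinsics" (4x4, takes a point from camera to world coordinates). Camera axes: x right, y up, looking along -z (the intrinsics and any distortion apply to the point x, -y, -z); pixel columns grow to the right and rows downward; lengths in m; the calibration is good to about 2 mm. A picture is of the moment at which its call begins. There is no depth.
- hand_in(): hands the job in, once; it reports no verdict.
The state is a dict: "time": time; "joints": joint angles; "joint_vel": joint speeds; "tau": joint torques, N m; "eef_pos": TCP position; "tool_rot": TCP orientation; "ft_force": force on the tool from outside, world axes, zero at the start; "wrist_torque": the same for the moment, N m; "opening": opening from 0.0 (shut) to 1.0 (fully open).
Only numpy, scipy, OpenCV 4.12 (cv2) and the standard library are available. Lean on these libraries where they do the work, as an engineer would, in place of code of your own. Each camera call takes 0.05 s, during which the arm holds its last target.

## Task

Tip all six crushed stones from the sample tray into the steel measure, holding the tray by its handle and keeping its lip close over the mouth while you pour, no more than about 50 mm above the rim, and without shifting the measure. Then set the empty tray level on the middle of the balance's pan and let go, gently, for the pan must not be pressed down more than 4 mm. Leave the jar, the sieve and the brush where they are.

Things in the scene. Friction and masses are not known exactly. Their poses are not given: they have to be found in the camera images.
- tray: aluminium sample tray: a pan 148 mm long, 110 mm wide, walls 3 mm thick and 38 mm high, with a handle at the back; open at the front, where the side walls narrow (from x = +20 mm) to 75 mm. Origin: underside of the pan, at its middle; x points to the pouring end, z up; back wall at x = -73 mm. About 0.15 kg, plus the stones
- tray_lip (a point): middle of the pouring lip's edge, 74.5 mm ahead of the tray's origin and 9.5 mm above its underside; axes as the tray's. The floor turns up 20 degrees over its last 19 mm to form this lip, so the stones slide out only when the tray is tipped some 40 to 60 degrees (their friction, about 0.6, differs from run to run)
- tray_grip (a point): grasp point on the tray's handle, 115.5 mm behind the tray's origin (along its -x) and 43.6 mm above its underside: a flat-sided blue bar, 14 mm wide (along the tray's y), 20 mm deep, 85 mm long, which rises backwards at 15 degrees; nothing below or beside it. Held weakly, the tray can sag nose-down in the fingers. Axes as the tray's
- measure: two-litre steel measure, a round straight-sided pot 158 mm across (150 mm inside) and 121 mm high, wall 4 mm, bottom 6 mm, a short loop handle on either side (its +y and -y) at 85 mm height, reaching 105 mm from the axis. 1.9 kg, stands loose on the bench. Origin: centre of its underside, z up
- measure_rim (a point): centre of the measure's mouth, level with its rim, 121 mm above the bench
- measure_in (a point): centre of the measure's inner floor, 6 mm above its underside
- balance: white bench balance, fixed to the bench, 270 mm long (x) and 200 mm wide (y); its x axis points away from the grey sloping keypad. Origin: on the bench, below the middle of the weighing pan; the housing reaches 170 mm from it on the keypad side (about 65 mm high there), 100 mm on the other, and 100 mm to each side
- pan_top (a point): middle of the top face of the balance's square steel weighing pan (170 mm along the balance's x, 180 mm along y, nothing standing up around it), 76 mm above the bench when unloaded. Axes as the balance's
- balance_pan (a joint): how far the weighing pan is pressed down, in m: 0 unloaded, stop at 0.008. The pan stands on a spring: it starts to sink at about 0.3 N and sinks 1 mm for each further 2.5 N. It is overloaded (damaged) beyond 0.004, a load of 1 kg
- jar: white screw-top jar, 68 mm across and 100 mm high, a bystander. Origin: centre of its underside
- sieve: small round brass sieve, 100 mm across and 45 mm high, a bystander. Origin: centre of its underside
- brush: hand brush lying flat, 180 mm long, up to about 30 mm high, a bystander. Origin: its middle, underneath; its x runs along its length
- stone1: piece 1 of 6 of grey crushed stone, an angular lump about 26 x 24 x 18 mm, about 17 g, loose in the tray at the start. Origin: its middle
- stone2: piece 2 of 6 of grey crushed stone, an angular lump about 26 x 24 x 18 mm, about 17 g, loose in the tray at the start. Origin: its middle
- stone3: piece 3 of 6 of grey crushed stone, an angular lump about 26 x 24 x 18 mm, about 17 g, loose in the tray at the start. Origin: its middle
- stone4: piece 4 of 6 of grey crushed stone, an angular lump about 26 x 24 x 18 mm, about 17 g, loose in the tray at the start. Origin: its middle
- stone5: piece 5 of 6 of grey crushed stone, an angular lump about 26 x 24 x 18 mm, about 17 g, loose in the tray at the start. Origin: its middle
- stone6: piece 6 of 6 of grey crushed stone, an angular lump about 26 x 24 x 18 mm, about 17 g, loose in the tray at the start. Origin: its middle
Things that resemble listed ones, but are neither listed nor needed, are in the scene too. What is shaped like the stone2 but purple or yellow is not meant.

How it is judged:
On the way, in this order (a step that is already met when the one before it is completed fails the run):
1. the tray is held tipped by more than 0.6 rad with its lip over the mouth of the measure (angle between tray's own z axis and vertical above 0.6 rad and horizontal distance between tray_lip and measure_rim below 0.075 m and contact force between the fingers and tray above 1 N), for 0.1 s.
2. all six stones lie inside the measure (horizontal distance between each of stone1, stone2, stone3, stone4, stone5, stone6 and measure_in below 0.072 m and z of stone1 in the frame of measure_in between 0 and 0.1 m and z of stone2 in the frame of measure_in between 0 and 0.1 m and z of stone3 in the frame of measure_in between 0 and 0.1 m and z of stone4 in the frame of measure_in between 0 and 0.1 m and z of stone5 in the frame of measure_in between 0 and 0.1 m and z of stone6 in the frame of measure_in between 0 and 0.1 m), for 0.2 s.
At the end, for the whole second after the job is handed in: All six stones are in the measure, which stands upright within 15 mm of where it was; the tray stands released and still on the balance's pan, level within 0.06 rad, its origin within 30 mm of the pan's middle (all of step 2 and horizontal distance between tray and pan_top below 0.03 m and z of tray in the frame of pan_top between -0.004 and 0.004 m and angle between each of tray, measure's own z axis and vertical below 0.06 rad and contact force between tray and balance above 0.8 N and linear speed of tray below 0.02 m/s and distance of measure from where it was at the start of the episode below 0.015 m); the robot touches nothing.
It fails at once if tray tipped by more than 0.6 rad with its lip more than 60 mm above the measure's rim while stones are still outside the measure (angle between tray's own z axis and vertical above 0.6 rad and z of tray_lip in the frame of measure_rim above 0.06 m and not (horizontal distance between each of stone1, stone2, stone3, stone4, stone5, stone6 and measure_in below 0.072 m and z of stone1 in the frame of measure_in between 0 and 0.1 m and z of stone2 in the frame of measure_in between 0 and 0.1 m and z of stone3 in the frame of measure_in between 0 and 0.1 m and z of stone4 in the frame of measure_in between 0 and 0.1 m and z of stone5 in the frame of measure_in between 0 and 0.1 m and z of stone6 in the frame of measure_in between 0 and 0.1 m)).
It fails at once if measure shifted by more than 15 mm or tipped (distance of measure from where it was at the start of the episode above 0.015 m or angle between measure's own z axis and vertical above 0.15 rad).
It fails at once if balance pan pressed down by more than 4 mm (value of joint balance_pan above 0.004 m).
It fails at once if jar, sieve or brush moved by more than 20 mm (distance of any of jar, sieve, brush from where it was at the start of the episode above 0.02 m).
It also fails if it takes over 64 s, if anything falls off the work surface, if the arm or the gripper's body presses on something with over 40 N, if the wrist force passes 120 N, or if a joint passes its speed limit or range.

## Working session

There is one attempt and no reset: what is moved stays moved. The work goes in short steps, Python scripts to look and compute and a tool call to move; the robot and the scene stay as the last step left them, time stands still between calls to the robot, and variables do not carry over. Pictures are saved under pics/ and viewed, and the job is handed in when it is done.

Besides the shell and the picture viewer there is one more tool, called after "Call:" as name(argument=value, ...) on one line, values as JSON. move_arm: Moves the arm, as the interface text tells. Its arguments: {"type":"object","properties":{"rows":{"type":"array","items":{"type":"number"}}},"required":["rows"]}

```bash
ls; mkdir -p pics; python3 - <<'E'
from station import state,snapshot,grasp_offset
import cv2
print(state(),grasp_offset if not callable(grasp_offset) else grasp_offset())
for n in("scene","top","wrist"):
    s=snapshot(n);cv2.imwrite(f"pics/{n}0.png",s["img"][:,:,::-1]);print(n,s["fx"],s["fy"],s["cx"],s["cy"],s["D"],s["extrinsics"])
E
```

```text
pics
{'time': 0.0, 'joints': array([ 1.21841236,  0.43518009,  0.02496497,  1.57411313, -0.01158798,
        1.13400031, -0.07510603]), 'joint_vel': array([-0.00024104,  0.00030266,  0.00017317,  0.00073804,  0.00060382,
        0.00055047,  0.00128259]), 'tau': array([ 3.78588738e-04, -6.67858744e+01,  9.85630341e-01, -3.14460862e+01,
       -6.04791543e-02,  4.29015909e-02,  1.57230288e-04]), 'eef_pos': array([ 0.15429726, -0.60507177,  0.19746537]), 'tool_rot': array([-1.47554043,  1.56924023,  1.91577254]), 'ft_force': array([ 0.31116305, -0.41251305, -0.05690697]), 'wrist_torque': array([ 0.01978164, -0.0185251 ,  0.00486768]), 'opening': 1.0050171399623735} 0.0188
scene 379.37676696690585 379.37676696690585 258.76942675206175 191.3509128102379 [-0.09216082  0.          0.          0.          0.        ] [[ 0.76978835 -0.42166475  0.47919175  1.09340181]
 [ 0.63806743  0.48811265 -0.59549643 -0.61218746]
 [ 0.0172003   0.76416286  0.64479398  0.7270518 ]
 [ 0.          0.          0.          1.        ]]
top 372.67960131469346 372.67960131469346 261.7020126595067 192.09558033259285 [-0.08294439  0.          0.          0.          0.        ] [[-0.0176886   0.99780581 -0.06380191  0.55983777]
 [-0.99982985 -0.01798628 -0.00409433 -0.02889814]
 [-0.00523291  0.06371863  0.99795418  1.0573211 ]
 [ 0.          0.          0.          1.        ]]
wrist 280.06586988920304 280.06586988920304 251.32008280602275 192.79558786198112 [0.00441922 0.         0.         0.         0.        ] [[ 0.24630459  0.92639187  0.28483705  0.23274088]
 [-0.96919026  0.23605529  0.07034304 -0.58468676]
 [-0.00207207 -0.29338711  0.95599148  0.3840431 ]
 [ 0.          0.          0.          1.        ]]
```

View pics/scene0.png

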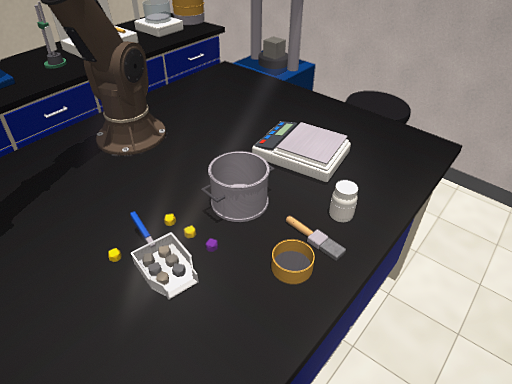

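View pics/top0.png

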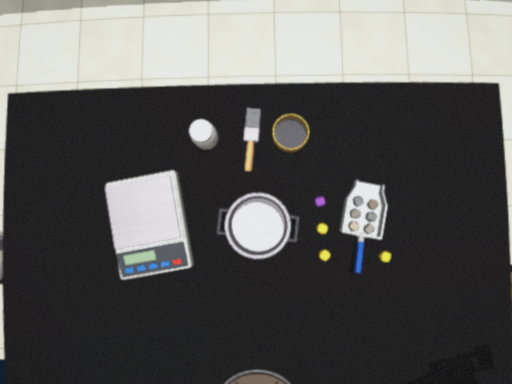

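View pics/wrist0.png

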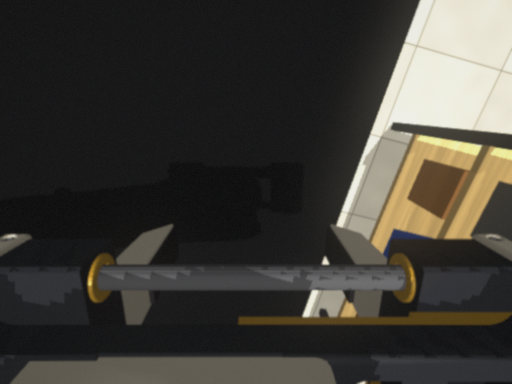

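Scene: tray at lower left (165,262) in the scene view and at top-view (364,210), with its blue handle end at (359,272). The measure is at top-view (258,226), and the balance pan at (145,210). The yellow and purple lumps are decoys outside the tray. Next I measure.

```bash
cat > h.py <<'E'
import numpy as np,cv2
from station import snapshot,state,grasp_offset
from scipy.spatial.transform import Rotation as R
def K(s): return np.array([[s["fx"],0,s["cx"]],[0,s["fy"],s["cy"]],[0,0,1.]])
def ray(s,uv):
    p=cv2.undistortPoints(np.array(uv,float).reshape(-1,1,2),K(s),np.array(s["D"],float))[:,0]
    E=np.array(s["extrinsics"]);d=np.c_[p[:,0],-p[:,1],-np.ones(len(p))]@E[:3,:3].T
    return E[:3,3],d
def onz(s,uv,z):
    o,d=ray(s,uv);return o+d*((z-o[2])/d[:,2])[:,None]
def proj(s,P):
    E=np.array(s["extrinsics"]);c=(np.atleast_2d(P)-E[:3,3])@E[:3,:3];c=c*[1,-1,-1]
    return cv2.projectPoints(c.reshape(-1,1,3),np.zeros(3),np.zeros(3),K(s),np.array(s["D"],float))[0][:,0]
def tri(s1,u1,s2,u2):
    o1,d1=ray(s1,[u1]);o2,d2=ray(s2,[u2]);d1=d1[0];d2=d2[0]
    t=np.linalg.lstsq(np.c_[d1,-d2],o2-o1,rcond=None)[0];a=o1+t[0]*d1;b=o2+t[1]*d2
    return (a+b)/2,np.linalg.norm(a-b)
def up(img,x0,x1,y0,y1,f,name):
    cv2.imwrite(name,cv2.resize(img[y0:y1,x0:x1,::-1],None,fx=f,fy=f,interpolation=cv2.INTER_CUBIC))
E
python3 - <<'E'
from h import *
s=snapshot("top");c=snapshot("scene")
up(s["img"],310,410,170,285,5,"pics/t_tray.png");up(s["img"],95,305,165,285,3.5 and 3,"pics/t_mb.png");up(c["img"],100,230,200,310,5,"pics/s_tray.png")
for n,q in(("top",s),("scene",c)):
    h=cv2.cvtColor(q["img"],cv2.COLOR_RGB2HSV)
    m=((h[...,0]>100)&(h[...,0]<130)&(h[...,1]>150)&(h[...,2]>60)).astype(np.uint8)
    k,l,st,ce=cv2.connectedComponentsWithStats(m)
    for i in range(1,k):
        if st[i,4]>40: print(n,st[i],ce[i],cv2.minAreaRect(np.argwhere(l==i)[:,::-1].astype(np.float32)))
    # bright low-sat
    m=((h[...,1]<60)&(h[...,2]>70)).astype(np.uint8)
    k,l,st,ce=cv2.connectedComponentsWithStats(m)
    for i in range(1,k):
        if 150<st[i,4]<15000: print(n,"grey",st[i],ce[i])
E
```

```text
top [354 243  11  31 226] [358.78318584 257.61946903] ((358.7235412597656, 257.8498229980469), (7.47783899307251, 30.49556541442871), 6.709837436676025)
top grey [243 107  18  36 531] [251.77777778 124.66666667]
top grey [188 118  30  32 712] [202.81460674 133.40449438]
top grey [275 119  31  29 709] [289.9280677  132.97602257]
top grey [ 104  169   90  111 7250] [147.97337931 222.60496552]
top grey [ 340  179   48   63 2300] [364.76652174 211.11782609]
top grey [ 217  192   82   68 3825] [257.35111111 225.2930719 ]
top grey [  0 283   5  77 334] [  1.70658683 323.42215569]
top grey [224 369  67  15 315] [257.53650794 375.42222222]
scene [ 164   37   55   40 1127] [191.16503993  56.04968944] ((192.43836975097656, 55.835609436035156), (22.00373649597168, 61.095481872558594), 69.44395446777344)
scene [147  56  18  29 382] [155.20680628  69.87958115] ((155.2425537109375, 69.92575073242188), (26.76650047302246, 16.418113708496094), 84.2894058227539)
scene [233  56  82  33 844] [282.36729858  71.5035545 ] ((274.9775085449219, 64.63279724121094), (80.95604705810547, 24.991607666015625), 17
[... 1197 characters left out ...]
 ((368.2913513183594, 300.20635986328125), (1.1900347471237183, 61.60983657836914), 35.311214447021484)
scene [291 344  38  40 299] [306.00668896 371.8729097 ] ((311.7269592285156, 367.5653991699219), (14.99769115447998, 49.816890716552734), 37.87498474121094)
scene grey [   0    0   82   61 3194] [30.37413901 28.65497808]
scene grey [103 104  46  19 157] [126.84076433 117.35031847]
scene grey [ 201  121  150  101 7384] [271.65763814 167.55335861]
scene grey [329 180  30  43 975] [343.55282051 200.6625641 ]
scene grey [307 229  39  31 535] [325.41682243 243.25794393]
scene grey [ 130  232   69   68 2830] [165.05971731 264.90742049]
scene grey [275 251  35  20 498] [292.29317269 260.53614458]
```

View pics/t_tray.png

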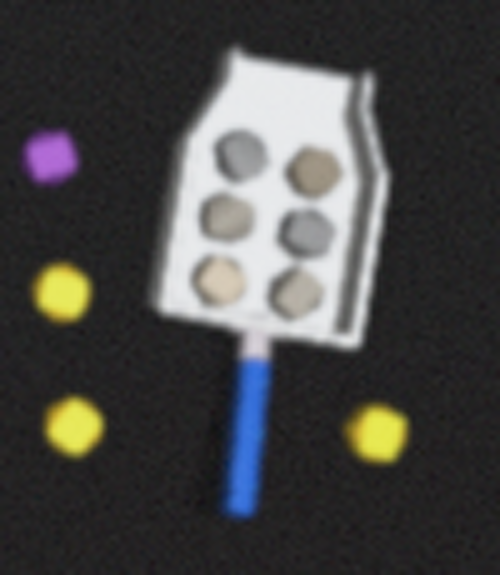

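View pics/t_mb.png

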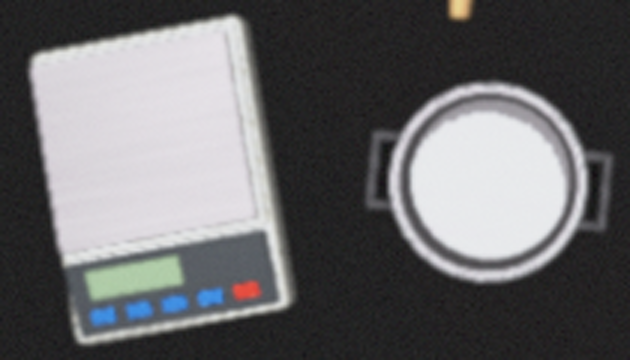

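View pics/s_tray.png

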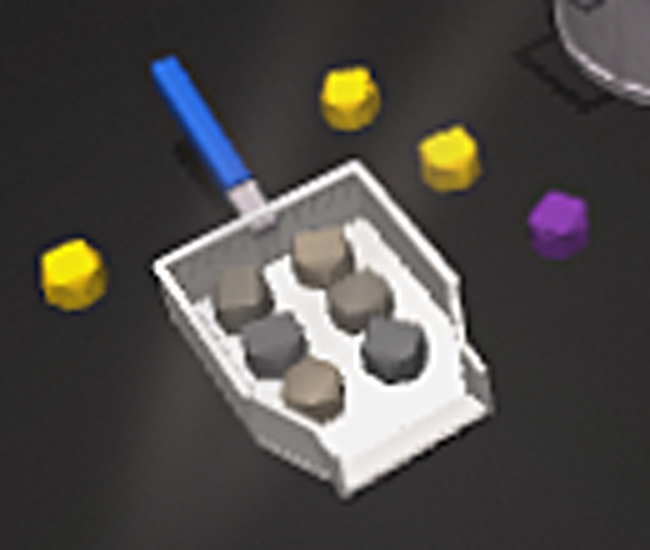

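```bash
python3 - <<'E'
from h import *
s=snapshot("top");c=snapshot("scene")
np.set_printoptions(precision=4,suppress=True)
P,e=tri(s,(358.75,257.75),c,(139.05,223.7));print("handle mid (0.0436 up)",P,e)
bl,br,fl,fr=onz(s,[(341.6,232.2),(381.8,239.2),(357,180.4),(384,185.2)],.038)
print("back corners",bl,br,np.linalg.norm(bl-br),"front",fl,fr,np.linalg.norm(fl-fr))
bm=(bl+br)/2;fm=(fl+fr)/2;print("len",np.linalg.norm(bm-fm))
w=bl-br;yaw1=np.arctan2(-w[0],w[1]);d=fm-bm;yaw2=np.arctan2(d[1],d[0]);d2=bm[:2]-P[:2];yaw3=np.arctan2(d2[1],d2[0])
print("yaw",np.degrees([yaw1,yaw2,yaw3]))
yaw=yaw2;u=np.array([np.cos(yaw),np.sin(yaw)])
print("origin from back",bm[:2]+u*.073,"grip from back",bm[:2]-u*.0425, "handle->origin",P[:2]+.1155*u)
# measure rim
h=cv2.cvtColor(s["img"],cv2.COLOR_RGB2HSV)
m=((h[...,1]<60)&(h[...,2]>110)).astype(np.uint8)[180:270,200:310]
m=cv2.morphologyEx(m,cv2.MORPH_OPEN,np.ones((2,2)))
cs,_=cv2.findContours(m,cv2.RETR_EXTERNAL,cv2.CHAIN_APPROX_NONE);k=max(cs,key=cv2.contourArea)[:,0]+[200,180]
W=onz(s,k,.121)[:,:2];A=np.c_[2*W,np.ones(len(W))];x=np.linalg.lstsq(A,(W**2).sum(1),rcond=None)[0]
print("measure",x[:2],"rad",np.sqrt(x[2]+x[:2]@x[:2]))
q=np.array([(32,58),(229,28),(258,218),(65,253)])/3+[95,165]
B=onz(s,q,.076);print("pan",B,B.mean(0),[np.linalg.norm(B[i]-B[(i+1)%4]) for i in range(4)])
ed=B[0]-B[3];print("bal yaw",np.degrees(np.arctan2(ed[1],ed[0])))
for p,n in(((203,128),"jar"),((290,133),"sieve"),((251,140),"brush")): print(n,onz(s,[p],.03))
print(state()["tool_rot"])
print(R.from_euler("xyz",state()["tool_rot"]).as_matrix())
E
```

```text
handle mid (0.0436 up) [ 0.4429 -0.2823  0.0511] 0.0018731102386436548
back corners [ 0.5113 -0.241   0.038 ] [ 0.4897 -0.3517  0.038 ] 0.11272559235134416 front [ 0.6526 -0.2881  0.038 ] [ 0.638  -0.3631  0.038 ] 0.07642273813942083
len 0.1477313742277479
yaw [-11.0574 -11.4152 -13.692 ]
origin from back [ 0.572  -0.3108] grip from back [ 0.4588 -0.2879] handle->origin [ 0.5561 -0.3052]
measure [ 0.5343 -0.0148] rad 0.08229353772446196
pan [[0.651  0.3942 0.076 ]
 [0.6743 0.215  0.076 ]
 [0.5061 0.1898 0.076 ]
 [0.4771 0.3632 0.076 ]] [0.5771 0.2906 0.076 ] [np.float64(0.18072217301864346), np.float64(0.1700622240587087), np.float64(0.17578880357087223), np.float64(0.1766600190391358)]
bal yaw 10.093197012986131
jar [[0.8088 0.1369 0.03  ]]
sieve [[ 0.7897 -0.1067  0.03  ]]
brush [[0.7718 0.0026 0.03  ]]
[-1.4102  1.5704  1.9811]
[[-0.0002  0.2471 -0.969 ]
 [ 0.0004 -0.969  -0.2471]
 [-1.     -0.0004  0.0001]]
```

```bash
cat >> h.py <<'E'
def toolR(yaw,tilt,sgn=-1):
    # tray yaw (deg); tilt(deg): tool x leans forward along tray x by tilt from straight down; tool y = sgn*tray y
    u=np.array([np.cos(np.radians(yaw)),np.sin(np.radians(yaw)),0]);v=np.array([-u[1],u[0],0]);t=np.radians(tilt)
    x=np.sin(t)*u-np.cos(t)*np.array([0,0,1.]);y=sgn*v
    return np.c_[x,y,np.cross(x,y)]
def delta(p,Rt,st=None):
    st=st or state();R0=R.from_euler("xyz",st["tool_rot"]).as_matrix()
    d=R0.T@(np.array(p)-st["eef_pos"]);r=R.from_matrix(R0.T@Rt).as_rotvec(degrees=True)
    print("shift mm",np.round(d*1000,1),"rot deg",np.round(r,2),"norm",np.linalg.norm(d).round(3),np.linalg.norm(r).round(1))
    return d,r
E
python3 - <<'E'
from h import *
G=np.array([.459,-.288,.0436]);Rt=toolR(-11.4,15)
print("tool",Rt)
for back in(.1,0.0): print(G+Rt[:,0]*(.0188-back)); delta(G+Rt[:,0]*(.0188-back),Rt)
c=snapshot("scene");s=snapshot("top")
u=np.array([np.cos(np.radians(-11.4)),np.sin(np.radians(-11.4)),0]);v=np.array([-u[1],u[0],0]);O=np.array([.572,-.3108,0])
pts=np.array([O-u*.073+v*.055+[0,0,.038],O-u*.073-v*.055+[0,0,.038],O+u*.0745+[0,0,.0095],O-u*.1155+[0,0,.0436],O-u*.1585+[0,0,.055]])
for q,n in((c,"scene"),(s,"top")):
    im=q["img"][:,:,::-1].copy();im=cv2.resize(im,None,fx=4,fy=4,interpolation=cv2.INTER_CUBIC)
    for p in proj(q,pts): cv2.circle(im,tuple(int(a) for a in np.round(p*4+1.5)),3,(0,0,255),-1)
    x,y=(100,190) if n=="scene" else (310,165)
    cv2.imwrite(f"pics/chk_{n}.png",im[y*4:(y+120)*4,x*4:(x+130)*4])
E
```

```text
tool [[ 0.25371285 -0.19765734 -0.94686924]
 [-0.05115748 -0.98027117  0.19092233]
 [-0.96592583 -0.         -0.25881905]]
[ 0.43839852 -0.28384601  0.12203318]
shift mm [  76.1 -241.5 -354.7] rot deg [25.56 14.76  3.39] norm 0.436 29.7
[ 0.4637698  -0.28896176  0.02544059]
shift mm [ 172.7 -230.2 -378. ] rot deg [25.56 14.76  3.39] norm 0.475 29.7
```

View pics/chk_scene.png

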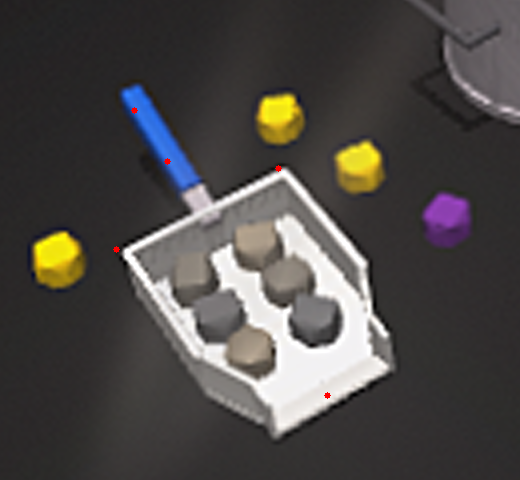

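View pics/chk_top.png

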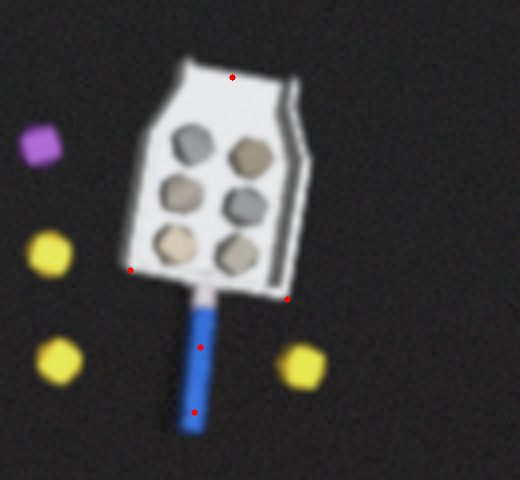

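Projected tray points agree with both views to about 1–2 px (grip at top-view ≈(360,252)). I move to hover with the jaws half open.

Call:
move_arm(rows=[0.005, -0.02, -0.03, 2, 1.2, 0.3, 0, 0.01, -0.045, -0.065, 5, 3, 0.7, 0, 0.015, -0.07, -0.1, 8, 5, 1, 0, 0.02, -0.095, -0.14, 11, 6.5, 1.5, 0, 0.03, -0.12, -0.175, 14, 8, 2, 0, 0.04, -0.15, -0.215, 17, 10, 2.3, 0, 0.05, -0.175, -0.25, 20, 12, 2.7, 0, 0.055, -0.2, -0.285, 23, 13.5, 3, 0])

```text
time: 1.25
eef_pos: [0.3816, -0.3397, 0.1427]
tool_rot: [3.128, 1.33, -0.17]
ft_force: [-0.4, -0.2, 0.3]
opening: 0.498
```

```bash
python3 - <<'E'
from h import *
s=state();print(s)
G=np.array([.459,-.288,.0436]);Rt=toolR(-11.4,15)
delta(G+Rt[:,0]*(.0188-.08),Rt)
E
```

```text
{'time': 1.25, 'joints': array([ 0.80331484,  0.20975616, -0.09689601,  2.09764264, -0.17399092,
        0.63520215, -0.88658425]), 'joint_vel': array([-0.76023813, -0.15210866, -0.14667378,  0.41842072,  0.01072233,
       -0.63963057, -1.37165449]), 'tau': array([  7.34997287, -44.5696342 ,   0.54110147, -27.03502715,
        -0.81813499,   0.14570367,   3.26070517]), 'eef_pos': array([ 0.3816078 , -0.33967101,  0.14273427]), 'tool_rot': array([ 3.12803125,  1.3300851 , -0.16981359]), 'ft_force': array([-0.4003238 , -0.17206351,  0.26399995]), 'wrist_torque': array([0.03566594, 0.23832604, 0.02515697]), 'opening': 0.4979522926711875}
shift mm [ 51.2 -63.9 -41.6] rot deg [2.39 1.21 0.42] norm 0.092 2.7
```

Call:
move_arm(rows=[0, 0, 0, 0, 0, 0, 0, 0, 0, 0, 0, 0, 0, 0, 0, 0, 0, 0, 0, 0, 0])

```text
time: 1.55
eef_pos: [0.3809, -0.3426, 0.1436]
tool_rot: [3.121, 1.331, -0.175]
ft_force: [0.1, -0.5, 1.0]
opening: 0.5
```

```bash
python3 - <<'E'
from h import *
s=state();print(s['joints'],s['joint_vel'])
G=np.array([.459,-.288,.0436]);Rt=toolR(-11.4,15)
delta(G+Rt[:,0]*(.0188-.08),Rt)
E
```

```text
[ 0.80634338  0.21085167 -0.09475816  2.09321414 -0.17293934  0.63900176
 -0.88073547] [ 0.01269345  0.0045648   0.00634369 -0.00417348 -0.00131025 -0.00084279
 -0.00383291]
shift mm [ 52.  -66.9 -41.8] rot deg [2.52 1.25 0.35] norm 0.094 2.8
```

Call:
move_arm(rows=[0.01, -0.015, -0.01, 0.6, 0.3, 0.1, 0, 0.025, -0.035, -0.02, 1.3, 0.6, 0.2, 0, 0.04, -0.055, -0.034, 2, 1, 0.3, 0, 0.052, -0.067, -0.042, 2.5, 1.2, 0.4, 0, 0.052, -0.067, -0.042, 2.5, 1.2, 0.4, 0, 0.052, -0.067, -0.042, 2.5, 1.2, 0.4, 0])

```text
time: 2.15
eef_pos: [0.4434, -0.2848, 0.1025]
tool_rot: [3.14, 1.311, -0.201]
ft_force: [-0.2, -0.2, -0.1]
opening: 0.501
```

```bash
python3 - <<'E'
from h import *
s=state();print(s['joints'])
G=np.array([.459,-.288,.0436]);Rt=toolR(-11.4,15)
delta(G+Rt[:,0]*(.0188-.0),Rt)
w=snapshot("wrist");cv2.imwrite("pics/w1.png",w["img"][:,:,::-1])
c=snapshot("scene");up(c["img"],60,230,130,310,3.3,"pics/s1.png")
E
```

```text
[ 0.61788098  0.27291017 -0.10173902  2.1471783  -0.1179401   0.47851438
 -1.14845558]
shift mm [79.8 -0.  -0.2] rot deg [ 0.    0.09 -0.03] norm 0.08 0.1
```

View pics/w1.png

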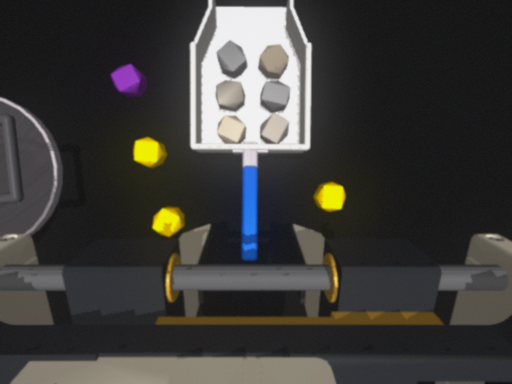

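View pics/s1.png

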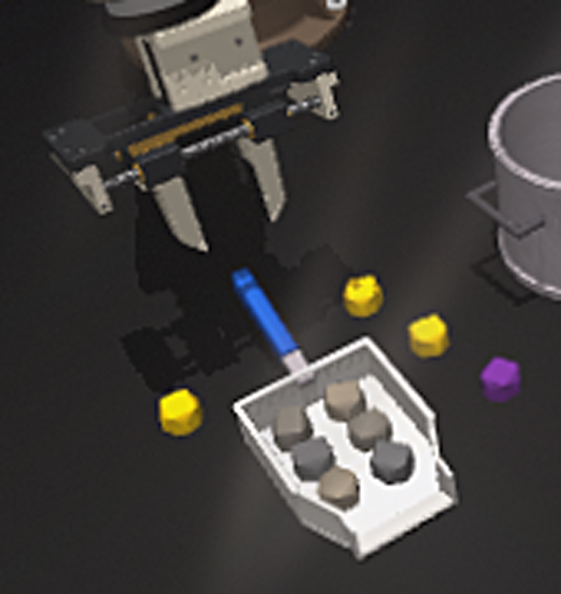

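```bash
python3 - <<'E'
from h import *
w=snapshot("wrist");p=onz(w,[(192,148),(309,149),(250,260),(245,166)],.038);print(p)
bm=p[:2].mean(0);u=np.array([np.cos(np.radians(-11.4)),np.sin(np.radians(-11.4))]);print(np.linalg.norm(p[0]-p[1]),"grip",bm[:2]-.0425*u,"org",bm[:2]+.073*u)
w=p[0]-p[1];print(np.degrees(np.arctan2(-w[0],w[1])))
E
```

```text
[[ 0.51572877 -0.24150615  0.038     ]
 [ 0.49276722 -0.34943131  0.038     ]
 [ 0.40032785 -0.27376328  0.038     ]
 [ 0.48917125 -0.2870744   0.038     ]]
0.11034071218922022 grip [ 0.46258647 -0.28706829] org [ 0.57580779 -0.30989772]
-12.010841918613917
```

The wrist view shows the handle centred between the fingers (column 250) and the tray square to the tool. It puts the grip at (0.4625,-0.287), within 4 mm of the top view. I go in and close.

Call:
move_arm(rows=[0.015, 0, -0.001, 0, 0, 0, 0, 0.035, 0, -0.002, 0, 0, 0, 0, 0.055, 0, -0.003, 0, 0, 0, 0, 0.07, 0, -0.003, 0, 0, 0, 0, 0.079, 0, -0.003, 0, 0, 0, 0, 0.079, 0, -0.003, 0, 0, 0, 0, 0.079, 0, -0.003, 0, 0, 0, 1, 0.079, 0, -0.003, 0, 0, 0, 1])

```text
time: 3.1
eef_pos: [0.467, -0.2886, 0.0277]
tool_rot: [3.14, 1.309, -0.201]
ft_force: [-0.3, -0.0, 0.4]
opening: 0.37
```

Call:
move_arm(rows=[0, 0, 0, 0, 0, 0, 1, 0, 0, 0, 0, 0, 0, 1, 0, 0, 0, 0, 0, 0, 1, 0, 0, 0, 0, 0, 0, 1, 0, 0, 0, 0, 0, 0, 1])

```text
time: 3.6
eef_pos: [0.4668, -0.2881, 0.0271]
tool_rot: [3.141, 1.31, -0.199]
ft_force: [-1.6, 0.7, 4.3]
opening: 0.128
```

```bash
python3 - <<'E'
from h import *
s=state();print(s)
c=snapshot("scene");up(c["img"],60,230,130,310,3.3,"pics/s2.png")
E
```

```text
{'time': 3.6, 'joints': array([ 0.596803  ,  0.43067605, -0.10593831,  2.1688756 , -0.11624722,
        0.29702676, -1.15606154]), 'joint_vel': array([ 2.32009374e-03,  1.09370581e-03, -1.79489478e-05,  6.80538327e-04,
        1.50560705e-03, -9.14324471e-05,  1.36332596e-03]), 'tau': array([-3.33322361e-01, -5.27575922e+01, -1.14278723e+00, -1.94515210e+01,
       -2.42238147e-01, -1.71791866e+00, -9.27487534e-03]), 'eef_pos': array([ 0.46680997, -0.28814985,  0.02705489]), 'tool_rot': array([ 3.14109385,  1.3098638 , -0.19871801]), 'ft_force': array([-1.55307487,  0.70149682,  4.31617683]), 'wrist_torque': array([0.0987045 , 0.46098237, 0.03849543]), 'opening': 0.1279915128204733}
```

View pics/s2.png

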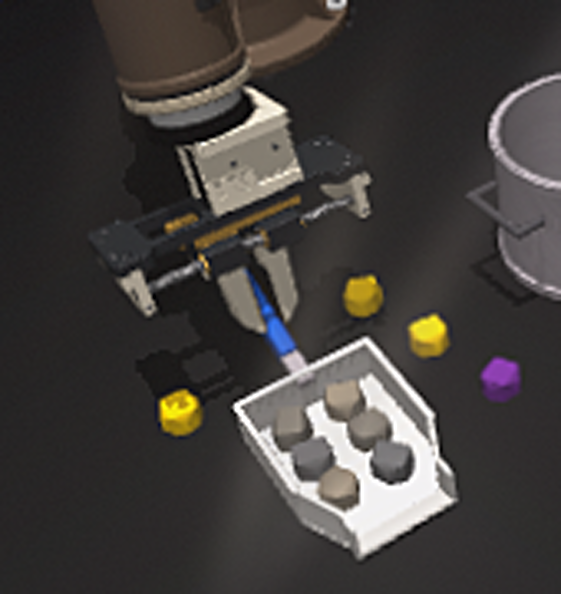

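Call:
move_arm(rows=[-0.005, 0, -0.0013, 0, 0, 0, 1, -0.014, 0, -0.0038, 0, 0, 0, 1, -0.026, 0, -0.007, 0, 0, 0, 1, -0.039, 0, -0.0104, 0, 0, 0, 1, -0.05, 0, -0.0134, 0, 0, 0, 1, -0.058, 0, -0.0155, 0, 0, 0, 1, -0.058, 0, -0.0155, 0, 0, 0, 1, -0.058, 0, -0.0155, 0, 0, 0, 1])

```text
time: 4.45
eef_pos: [0.4665, -0.288, 0.0868]
tool_rot: [-3.142, 1.31, -0.198]
ft_force: [-1.1, 0.5, -2.2]
opening: 0.125
```

```bash
python3 - <<'E'
from h import *
s=state();print(s['joints'],s['ft_force'],s['wrist_torque'],s['eef_pos'])
c=snapshot("scene");up(c["img"],60,230,130,310,3.3,"pics/s3.png")
w=snapshot("wrist");cv2.imwrite("pics/w3.png",w["img"][:,:,::-1])
E
```

```text
[ 0.58851679  0.32600448 -0.09232175  2.1190786  -0.11074132  0.45170655
 -1.17050972] [-1.14774256  0.53468782 -2.17573302] [ 0.17086226  0.63964529 -0.03064838] [ 0.46648667 -0.28795285  0.08676229]
```

View pics/s3.png

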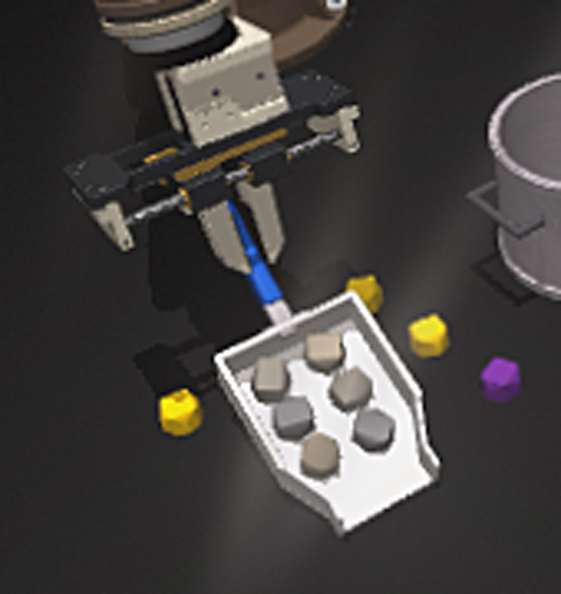

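View pics/w3.png

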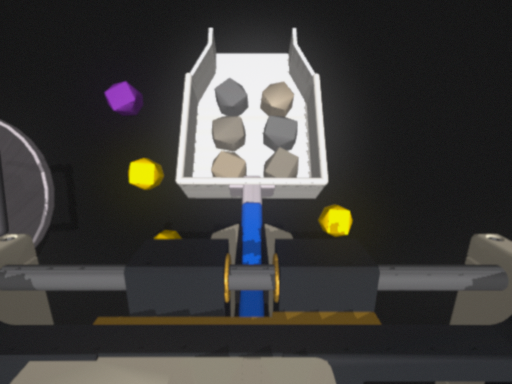

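```bash
cat >> h.py <<'E'
def trayT(st,phi,a0=15.0,sgn=-1,gp=(-.1155,0,.0436)):
    """tray pose with nominal grip; phi=sag nose-down deg; a0=tool tilt in tray frame at zero sag"""
    R0=R.from_euler("xyz",st["tool_rot"]).as_matrix()
    Rt=toolR(0,a0,sgn)              # tool axes in tray frame when no sag
    Rs=R.from_euler("y",phi,degrees=True).as_matrix() # nose-down about tray y
    Rtray=R0@Rt.T@Rs
    g=np.array(st["eef_pos"])-R0[:,0]*.0188
    return g-Rtray@np.array(gp),Rtray
E
python3 - <<'E'
from h import *
st=state();w=snapshot("wrist");c=snapshot("scene")
pts=np.array([[-.0745,.055,.038],[-.0745,-.055,.038],[.0745,.0375,.0095],[.0745,-.0375,.0095],[.02,.055,.038]])
for phi in(0,5,10,15,20,25):
    O,Rr=trayT(st,phi);P=O+pts@Rr.T
    print(phi,O.round(3),proj(w,P).round(0).tolist(),((proj(c,P)-[60,130])*3.3).round(0).tolist())
E
```

```text
0 [ 0.575 -0.31   0.061] [[171.0, 173.0], [336.0, 173.0], [203.0, -25.0], [303.0, -25.0], [170.0, 29.0]] [[352.0, 277.0], [211.0, 344.0], [443.0, 441.0], [343.0, 498.0], [419.0, 353.0]]
5 [ 0.57  -0.309  0.051] [[173.0, 174.0], [334.0, 174.0], [207.0, -5.0], [299.0, -5.0], [175.0, 40.0]] [[352.0, 280.0], [211.0, 347.0], [442.0, 454.0], [344.0, 509.0], [420.0, 364.0]]
10 [ 0.565 -0.308  0.041] [[174.0, 176.0], [332.0, 175.0], [210.0, 14.0], [296.0, 13.0], [179.0, 50.0]] [[352.0, 283.0], [212.0, 350.0], [441.0, 464.0], [344.0, 519.0], [420.0, 373.0]]
15 [ 0.56  -0.307  0.032] [[176.0, 177.0], [331.0, 177.0], [212.0, 31.0], [293.0, 31.0], [183.0, 61.0]] [[352.0, 285.0], [212.0, 352.0], [438.0, 471.0], [343.0, 526.0], [420.0, 382.0]]
20 [ 0.553 -0.305  0.024] [[177.0, 180.0], [330.0, 180.0], [214.0, 47.0], [291.0, 47.0], [186.0, 72.0]] [[351.0, 287.0], [212.0, 354.0], [434.0, 477.0], [341.0, 531.0], [418.0, 389.0]]
25 [ 0.546 -0.304  0.016] [[178.0, 182.0], [329.0, 182.0], [216.0, 63.0], [289.0, 63.0], [189.0, 83.0]] [[351.0, 289.0], [212.0, 356.0], [430.0, 482.0], [337.0, 535.0], [416.0, 394.0]]
```

The tray has sagged about 22° nose-down in the fingers, and its lip is near the bench (stones still in place). I raise it a further 15 mm to see whether it holds.

Call:
move_arm(rows=[-0.003, 0, -0.0008, 0, 0, 0, 1, -0.008, 0, -0.0021, 0, 0, 0, 1, -0.012, 0, -0.0032, 0, 0, 0, 1, -0.0145, 0, -0.0039, 0, 0, 0, 1, -0.0145, 0, -0.0039, 0, 0, 0, 1])

```text
time: 5.15
eef_pos: [0.4671, -0.2883, 0.1025]
tool_rot: [3.14, 1.309, -0.199]
ft_force: [-0.4, 0.6, -1.5]
opening: 0.125
```

```bash
python3 - <<'E'
from h import *
st=state();print(st['ft_force'],st['wrist_torque'],st['eef_pos'])
c=snapshot("scene");up(c["img"],60,230,130,310,3.3,"pics/s4.png")
w=snapshot("wrist");up(w["img"],150,350,0,330,1.8,"pics/w4.png")
pts=np.array([[-.0745,.055,.038],[-.0745,-.055,.038],[.0745,.0375,.0095],[.0745,-.0375,.0095]])
for phi in(15,20,25,30):
    O,Rr=trayT(st,phi);P=O+pts@Rr.T
    print(phi,P[2].round(3),((proj(w,P)-[150,0])*1.8).round(0).tolist(),((proj(c,P)-[60,130])*3.3).round(0).tolist())
E
```

```text
[-0.35183359  0.64553372 -1.51455583] [ 0.11134074  0.57932364 -0.00295298] [ 0.46713975 -0.28825268  0.10251054]
15 [ 0.641 -0.285  0.039] [[46.0, 319.0], [326.0, 319.0], [112.0, 55.0], [258.0, 55.0]] [[349.0, 270.0], [207.0, 337.0], [436.0, 458.0], [339.0, 513.0]]
20 [ 0.633 -0.283  0.024] [[48.0, 323.0], [324.0, 323.0], [116.0, 84.0], [254.0, 84.0]] [[349.0, 272.0], [207.0, 339.0], [432.0, 464.0], [337.0, 518.0]]
25 [ 0.624 -0.282  0.009] [[50.0, 327.0], [322.0, 327.0], [119.0, 113.0], [250.0, 112.0]] [[348.0, 273.0], [207.0, 340.0], [428.0, 468.0], [334.0, 522.0]]
30 [ 0.614 -0.28  -0.004] [[52.0, 333.0], [320.0, 332.0], [122.0, 140.0], [247.0, 140.0]] [[347.0, 275.0], [207.0, 342.0], [422.0, 471.0], [330.0, 523.0]]
```

View pics/s4.png

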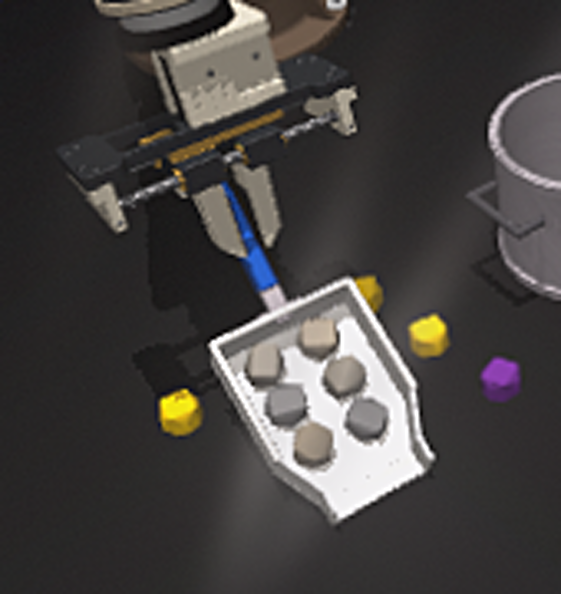

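View pics/w4.png

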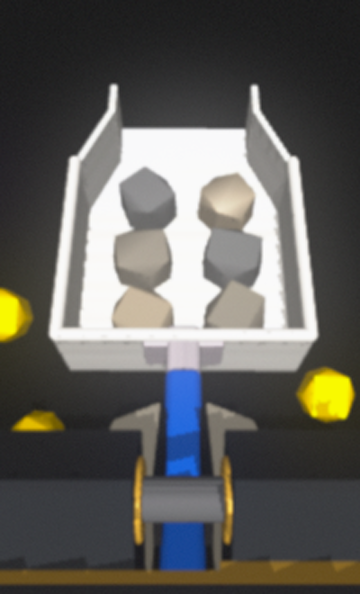

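```bash
cat > kin.py <<'E'
import numpy as np
from scipy.spatial.transform import Rotation as R
from scipy.optimize import least_squares
from station import state
D=[([1.21841236,0.43518009,0.02496497,1.57411313,-0.01158798,1.13400031,-0.07510603],[0.15429726,-0.60507177,0.19746537],[-1.47554043,1.56924023,1.91577254]),
([0.80634338,0.21085167,-0.09475816,2.09321414,-0.17293934,0.63900176,-0.88073547],[.3809,-.3426,.1436],[3.121,1.331,-.175]),
([0.61788098,0.27291017,-0.10173902,2.1471783,-0.1179401,0.47851438,-1.14845558],[.4434,-.2848,.1025],[3.14,1.311,-.201]),
([0.596803,0.43067605,-0.10593831,2.1688756,-0.11624722,0.29702676,-1.15606154],[0.46680997,-0.28814985,0.02705489],[3.14109385,1.3098638,-.19871801]),
([0.58851679,0.32600448,-0.09232175,2.1190786,-0.11074132,0.45170655,-1.17050972],[0.46648667,-0.28795285,0.08676229],[-3.142,1.31,-.198])]
def fk(q,p,s):
    H,L1,L2,L3,o1,o7,a,b=p
    Rz=lambda t:R.from_euler("z",t);Ry=lambda t:R.from_euler("y",t)
    r=Rz(s[0]*q[0]+o1)*Ry(q[1]);x=np.array([0,0,H])+r.apply([0,0,L1])
    r=r*Rz(s[1]*q[2]);x=x+r.apply([a,0,0]);r=r*Ry(q[3]);x=x+r.apply([b,0,L2])
    r=r*Rz(s[2]*q[4])*Ry(q[5]);x=x+r.apply([0,0,L3]);r=r*Rz(s[3]*q[6]+o7)
    # tool: x = link z
    M=r.as_matrix();return x,np.c_[M[:,2],M[:,1],-M[:,0]]
def res(p,s):
    o=[]
    for q,x,e in D:
        X,M=fk(q,p,s);o+=list((X-x)*5)+list((M.T@R.from_euler("xyz",e).as_matrix()-np.eye(3)).ravel())
    return np.array(o)
E
python3 - <<'E'
from kin import *;import itertools
st=state();D.append((st['joints'],st['eef_pos'],st['tool_rot']))
out=[]
for s in itertools.product([1,-1],repeat=4):
  for o1 in(-.1,-2.5,):
   for o7 in(0,1.57,3.14,-1.57):
    f=least_squares(res,[.4,.45,.45,.28,o1,o7,0,0],args=(s,));out.append((f.cost,s,f.x))
out.sort(key=lambda t:t[0])
for o in out[:4]:print(o[0],o[1],o[2].round(4))
E
```

```text
0.0025842754175249005 (-1, -1, -1, -1) [ 0.1792  0.5479  0.4095  0.3166 -0.084   1.489   0.0162 -0.0204]
0.0025842754175249105 (-1, -1, -1, -1) [ 0.1792  0.5479  0.4095  0.3166 -0.084   1.489   0.0162 -0.0204]
0.0025842754175249127 (-1, -1, -1, -1) [ 0.1792  0.5479  0.4095  0.3166 -0.084   1.489   0.0162 -0.0204]
0.00258427541752493 (-1, -1, -1, -1) [ 0.1792  0.5479  0.4095  0.3166 -0.084   1.489   0.0162 -0.0204]
```

```bash
cat >> kin.py <<'E'
PF=[0.1792,0.5479,0.4095,0.3166,-0.084,1.489,0.0162,-0.0204];SF=(-1,-1,-1,-1)
LO=np.array([-2.62,-.44,-1.27,.08,-1.32,.12,-2.74]);HI=np.array([2.62,2.09,1.32,2.57,4.46,2,2.74])
def ik(x,M,seeds=6,q0=None):
    rng=np.random.default_rng(0);best=None
    for k in range(seeds):
        s=np.array(D[4][0]) if k==0 and q0 is None else (q0 if k==0 else rng.uniform(LO+.05,np.minimum(HI,2)-.05))
        def f(q):
            X,N=fk(q,PF,SF);return np.r_[(X-x)*5,R.from_matrix(N.T@M).as_rotvec(),.0005*(q-(LO+HI)/2)]
        r=least_squares(f,np.clip(s,LO+.01,HI-.01),bounds=(LO,HI));X,N=fk(r.x,PF,SF)
        e=(np.linalg.norm(X-x)*1000,np.degrees(np.linalg.norm(R.from_matrix(N.T@M).as_rotvec())))
        if best is None or e[0]+5*e[1]<best[0][0]+5*best[0][1]: best=(e,r.x)
        if e[0]<1 and e[1]<.3: break
    return best
E
python3 - <<'E'
from kin import *;from h import toolR
def t(G,yaw,tilt):
    for sg in(-1,1):
        M=toolR(yaw,tilt,sg);b=ik(np.array(G)+M[:,0]*.0188,M)
        if b[0][0]<3 and b[0][1]<1: return "ok%+d "%sg+str(b[1].round(2))
    return "no %.0f %.0f"%b[0]
g=lambda O,yaw,pit,gx=-.1155: None
print("A");[print(T,t((.462,-.2875,.046),-11.4,T)) for T in(0,15,25,35,45,55)]
print("A lifted .15");[print(T,t((.462,-.2875,.2),-11.4,T)) for T in(15,25,35,45,60)]
m=np.array([.534,-.015])
for yaw in(-30,0,30,60,90,135,180):
  u=np.array([np.cos(np.radians(yaw)),np.sin(np.radians(yaw))])
  for T in(15,35,50):
    o=[]
    for pit in(0,30,60):
      a=np.radians(pit);xr=-.190*np.cos(a)+.034*np.sin(a);zr=.19*np.sin(a)+.034*np.cos(a)
      G=np.r_[m+u*(xr-.03),.151+zr];o.append(t(G,yaw,T-pit)[:4])
    print("pour",yaw,T,o)
for yaw in(10,-35,-80,-130,55,100,190):
  u=np.array([np.cos(np.radians(yaw)),np.sin(np.radians(yaw))])
  print("place",yaw,[t(np.r_[np.array([.577,.29])-.1155*u,.12],yaw,T)[:4] for T in(0,15,25,35,45,55)])
E
```

```text
A
0 ok-1 [ 0.43  0.5   0.05  1.98 -0.04  0.67 -1.25]
15 ok-1 [ 0.67  0.43 -0.18  2.16 -0.08  0.31 -1.18]
25 ok-1 [ 0.73  0.41 -0.2   2.28 -1.09  0.12 -0.13]
35 ok-1 [ 0.79  0.43 -0.21  2.4   3.89  0.3   1.22]
45 ok-1 [0.51 0.49 0.22 2.5  3.92 0.72 1.22]
55 ok-1 [0.48 0.61 0.34 2.57 3.89 1.08 1.32]
A lifted .15
15 ok-1 [ 0.41  0.21  0.15  1.99 -0.21  0.71 -1.08]
25 ok-1 [ 0.49  0.16  0.1   2.11 -0.43  0.52 -0.85]
35 ok-1 [ 0.57  0.13  0.06  2.23 -0.92  0.37 -0.34]
45 ok-1 [ 1.65  0.25 -1.13  2.35  4.46  0.12  0.63]
60 ok-1 [0.47 0.21 0.33 2.51 4.09 0.8  1.04]
pour -30 15 ['ok-1', 'ok-1', 'ok-1']
pour -30 35 ['ok-1', 'ok-1', 'ok-1']
pour -30 50 ['no 3', 'ok-1', 'ok-1']
pour 0 15 ['ok-1', 'ok-1', 'ok-1']
pour 0 35 ['no 1', 'ok-1', 'ok-1']
pour 0 50 ['no 3', 'ok-1', 'ok-1']
pour 30 15 ['ok-1', 'ok-1', 'ok-1']
pour 30 35 ['ok-1', 'ok-1', 'ok-1']
pour 30 50 ['ok-1', 'ok-1', 'ok-1']
pour 60 15 ['ok-1', 'ok-1', 'ok-1']
pour 60 35 ['ok-1', 'ok-1', 'ok-1']
pour 60 50 ['ok-1', 'ok-1', 'ok-1']
pour 90 15 ['ok-1', 'ok-1', 'ok-1']
pour 90 35 ['ok-1', 'ok-1', 'ok-1']
pour 90 50 ['ok-1', 'ok-1', 'ok-1']
pour 135 15 ['ok-1', 'ok-1', 'ok-1']
pour 135 35 ['ok-1', 'ok-1', 'ok-1']
pour 135 50 ['no 1', 'ok-1', 'ok-1']
pour 180 15 ['ok-1', 'ok-1', 'ok-1']
pour 180 35 ['no 1', 'ok-1', 'ok-1']
pour 180 50 ['no 3', 'ok-1', 'ok-1']
place 10 ['ok-1', 'ok-1', 'ok-1', 'ok-1', 'ok-1', 'ok-1']
place -35 ['ok-1', 'ok-1', 'ok-1', 'ok-1', 'ok-1', 'ok-1']
place -80 ['ok-1', 'ok-1', 'ok-1', 'ok-1', 'ok-1', 'ok-1']
place -130 ['ok-1', 'ok-1', 'ok-1', 'ok-1', 'no 1', 'no 2']
place 55 ['ok-1', 'ok-1', 'ok-1', 'ok-1', 'ok-1', 'ok-1']
place 100 ['ok-1', 'ok-1', 'ok-1', 'ok-1', 'ok-1', 'ok-1']
place 190 ['ok-1', 'ok-1', 'ok-1', 'no 4', 'no 1', 'no 3']
```

The lip still appears to follow the bench, so the grip may be slipping in pitch. I test this by turning the tool 10° nose-up about the grip. If the tray follows, something is holding it.

Call:
move_arm(rows=[0, 0, -0.0006, 0, 2, 0, 1, 0, 0, -0.0013, 0, 4, 0, 1, 0, 0, -0.002, 0, 6, 0, 1, -0.0003, 0, -0.0027, 0, 8, 0, 1, -0.0003, 0, -0.0033, 0, 10, 0, 1, -0.0003, 0, -0.0033, 0, 10, 0, 1])

```text
time: 5.85
eef_pos: [0.4683, -0.2885, 0.1022]
tool_rot: [-3.14, 1.137, -0.198]
ft_force: [-0.4, 0.3, -1.3]
opening: 0.124
```

```bash
cat > look.py <<'E'
from h import *;import sys
n=sys.argv[1]
st=state();print(st['time'],st['ft_force'].round(2),st['wrist_torque'].round(2),st['eef_pos'].round(4),st['joints'].round(2),'op',round(st['opening'],3))
X=R.from_euler("xyz",st["tool_rot"]).as_matrix();print("tool x",X[:,0].round(3),"y",X[:,1].round(3))
c=snapshot("scene");up(c["img"],60,230,130,310,3.3,f"pics/s{n}.png")
w=snapshot("wrist");up(w["img"],150,350,0,330,1.8,f"pics/w{n}.png")
pts=np.array([[-.0745,.055,.038],[-.0745,-.055,.038],[.0745,.0375,.0095],[.0745,-.0375,.0095]])
for phi in(10,15,20,25,30,35,40):
    O,Rr=trayT(st,phi);P=O+pts@Rr.T
    print(phi,"tip",np.degrees(np.arccos(Rr[2,2])).round(1),"lip",P[2].round(3),((proj(w,P)-[150,0])*1.8).round(0)[[0,2]].tolist(),((proj(c,P)-[60,130])*3.3).round(0).tolist())
E
python3 look.py 5
```

```text
5.85 [-0.45  0.27 -1.34] [ 0.17  0.79 -0.02] [ 0.4683 -0.2885  0.1022] [ 0.8   0.28 -0.28  2.24 -0.3   0.24 -0.95] op 0.124
tool x [ 0.412 -0.083 -0.907] y [-0.198 -0.98  -0.001]
10 tip 0.1 lip [ 0.654 -0.288  0.085] [[43.0, 318.0], [107.0, 26.0]] [[348.0, 261.0], [205.0, 328.0], [440.0, 427.0], [338.0, 483.0]]
15 tip 5.1 lip [ 0.651 -0.287  0.068] [[46.0, 321.0], [112.0, 57.0]] [[348.0, 264.0], [206.0, 332.0], [439.0, 439.0], [339.0, 495.0]]
20 tip 10.1 lip [ 0.645 -0.286  0.052] [[48.0, 325.0], [116.0, 86.0]] [[348.0, 267.0], [206.0, 334.0], [437.0, 449.0], [339.0, 505.0]]
25 tip 15.1 lip [ 0.639 -0.285  0.037] [[50.0, 330.0], [119.0, 115.0]] [[348.0, 270.0], [207.0, 337.0], [435.0, 458.0], [338.0, 512.0]]
30 tip 20.1 lip [ 0.631 -0.283  0.022] [[52.0, 335.0], [122.0, 141.0]] [[348.0, 272.0], [207.0, 339.0], [431.0, 464.0], [336.0, 518.0]]
35 tip 25.1 lip [ 0.622 -0.281  0.008] [[54.0, 340.0], [124.0, 167.0]] [[347.0, 274.0], [207.0, 340.0], [426.0, 468.0], [333.0, 521.0]]
40 tip 30.1 lip [ 0.612 -0.279 -0.006] [[55.0, 346.0], [126.0, 192.0]] [[346.0, 275.0], [206.0, 341.0], [421.0, 471.0], [329.0, 523.0]]
```

View pics/s5.png

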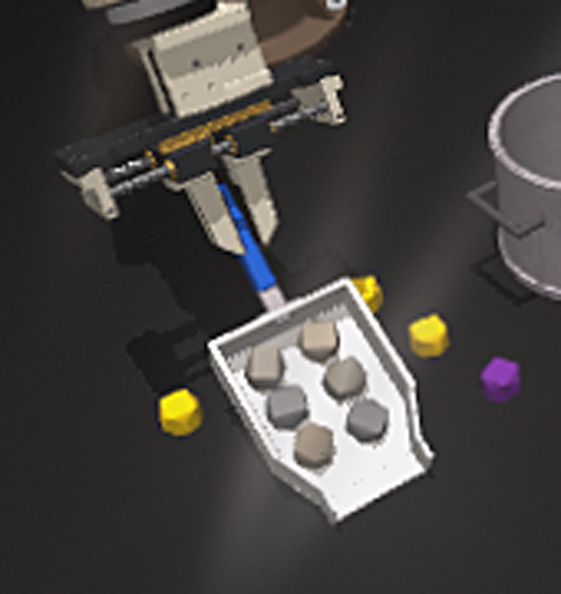

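View pics/w5.png

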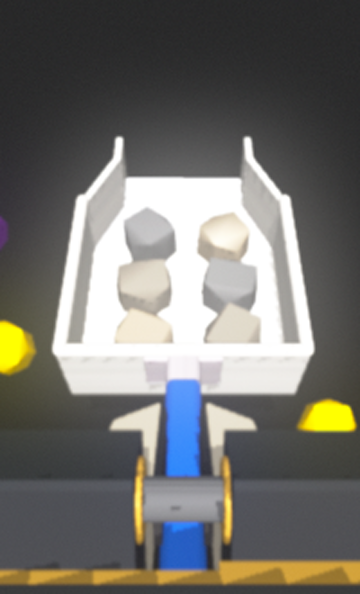

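The tray stayed put while the tool turned (relative sag now about 37°), so the grip slips and the nose rests on the bench. The wrist torque suggests it is marginal. I try a small lift at this steeper relative angle, where more pad lies along the bar.

Call:
move_arm(rows=[-0.003, 0, -0.0014, 0, 0, 0, 1, -0.007, 0, -0.0032, 0, 0, 0, 1, -0.011, 0, -0.005, 0, 0, 0, 1, -0.0135, 0, -0.0062, 0, 0, 0, 1, -0.0135, 0, -0.0062, 0, 0, 0, 1])

```text
time: 6.45
eef_pos: [0.4702, -0.2888, 0.1186]
tool_rot: [3.14, 1.135, -0.199]
ft_force: [-0.7, 0.1, -0.6]
opening: 0.12
```

```bash
python3 look.py 6
```

```text
6.45 [-0.7   0.11 -0.61] [0.23 0.81 0.05] [ 0.4702 -0.2888  0.1186] [ 0.79  0.25 -0.27  2.22 -0.29  0.28 -0.96] op 0.12
tool x [ 0.414 -0.084 -0.906] y [-0.197 -0.98   0.001]
10 tip 0.0 lip [ 0.656 -0.288  0.101] [[43.0, 315.0], [107.0, 23.0]] [[346.0, 246.0], [201.0, 313.0], [439.0, 411.0], [336.0, 468.0]]
15 tip 5.0 lip [ 0.652 -0.287  0.085] [[46.0, 319.0], [112.0, 54.0]] [[346.0, 249.0], [202.0, 316.0], [439.0, 424.0], [337.0, 481.0]]
20 tip 10.0 lip [ 0.647 -0.286  0.069] [[48.0, 323.0], [116.0, 84.0]] [[346.0, 252.0], [202.0, 319.0], [437.0, 435.0], [337.0, 491.0]]
25 tip 15.0 lip [ 0.641 -0.285  0.053] [[50.0, 327.0], [119.0, 112.0]] [[346.0, 254.0], [203.0, 321.0], [434.0, 444.0], [336.0, 499.0]]
30 tip 20.0 lip [ 0.633 -0.283  0.039] [[52.0, 332.0], [122.0, 139.0]] [[346.0, 257.0], [203.0, 323.0], [430.0, 451.0], [334.0, 505.0]]
35 tip 25.0 lip [ 0.625 -0.282  0.024] [[54.0, 338.0], [125.0, 165.0]] [[345.0, 258.0], [203.0, 325.0], [426.0, 455.0], [331.0, 509.0]]
40 tip 30.0 lip [ 0.614 -0.28   0.011] [[55.0, 344.0], [127.0, 191.0]] [[344.0, 260.0], [202.0, 326.0], [420.0, 458.0], [327.0, 511.0]]
```

View pics/s6.png

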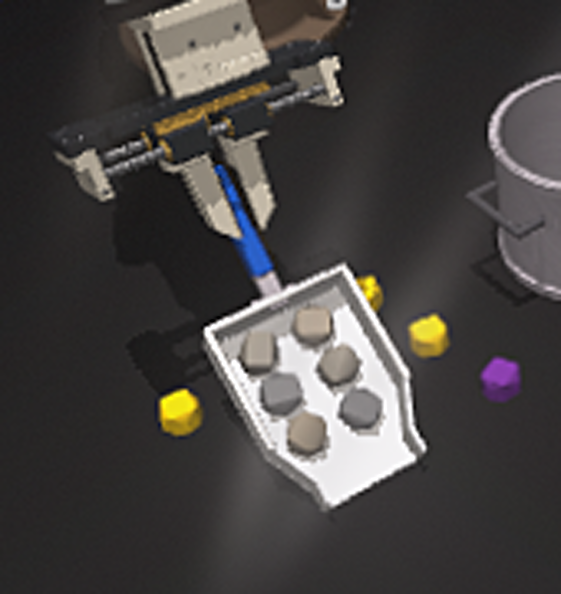

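View pics/w6.png

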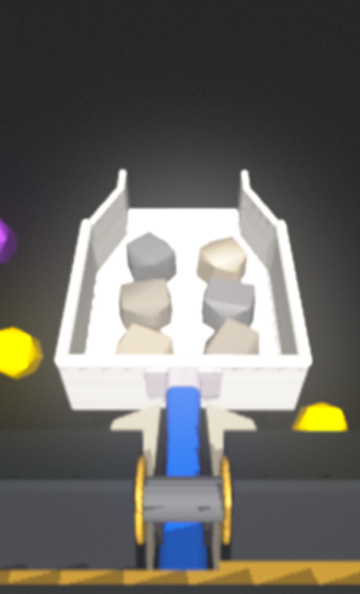

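```bash
python3 - <<'E'
from h import *
c=snapshot("scene");up(c["img"],70,170,125,225,7,"pics/s7.png")
w=snapshot("wrist");up(w["img"],170,330,170,384,3,"pics/w7.png")
st=state();X=R.from_euler("xyz",st["tool_rot"]).as_matrix();E=np.array(w["extrinsics"])
print("cam in tool",X.T@(E[:3,3]-st["eef_pos"]),"view",X.T@-E[:3,2],"up",X.T@E[:3,1])
# tool points at 20..120 mm behind TCP on axis, +-37 z
P=np.array([[-b,0,z] for b in(0,.019,.047,.066,.09) for z in(-.0375,-.02,0,.02,.0375)])
print(np.c_[P*1000,(proj(w,st["eef_pos"]+P@X.T)-[170,170])*3,(proj(c,st["eef_pos"]+P@X.T)-[70,125])*7].round(0))
E
```

```text
cam in tool [-0.18607627 -0.00141384 -0.08052618] view [ 9.56024456e-01 -1.15271514e-05  2.93286959e-01] up [ 2.93286880e-01  7.71923800e-04 -9.56024168e-01]
[[  0.   0. -38. 250.   9. 513. 618.]
 [  0.   0. -20. 250.  83. 495. 608.]
 [  0.   0.   0. 250. 162. 476. 597.]
 [  0.   0.  20. 250. 237. 458. 587.]
 [  0.   0.  38. 250. 299. 443. 578.]
 [-19.   0. -38. 251.  30. 492. 566.]
 [-19.   0. -20. 251. 110. 475. 557.]
 [-19.   0.   0. 251. 197. 456. 546.]
 [-19.   0.  20. 250. 278. 438. 537.]
 [-19.   0.  38. 250. 344. 423. 529.]
 [-47.   0. -38. 252.  70. 461. 487.]
 [-47.   0. -20. 252. 164. 445. 479.]
 [-47.   0.   0. 252. 263. 426. 470.]
 [-47.   0.  20. 252. 355. 409. 462.]
 [-47.   0.  38. 251. 430. 394. 455.]
 [-66.   0. -38. 253. 107. 440. 433.]
 [-66.   0. -20. 253. 212. 424. 426.]
 [-66.   0.   0. 253. 322. 406. 418.]
 [-66.   0.  20. 252. 423. 388. 410.]
 [-66.   0.  38. 252. 505. 374. 404.]
 [-90.   0. -38. 255. 173. 413. 363.]
 [-90.   0. -20. 255. 296. 397. 357.]
 [-90.   0.   0. 255. 424. 379. 351.]
 [-90.   0.  20. 254. 539. 362. 344.]
 [-90.   0.  38. 254. 632. 348. 339.]]
```

View pics/s7.png

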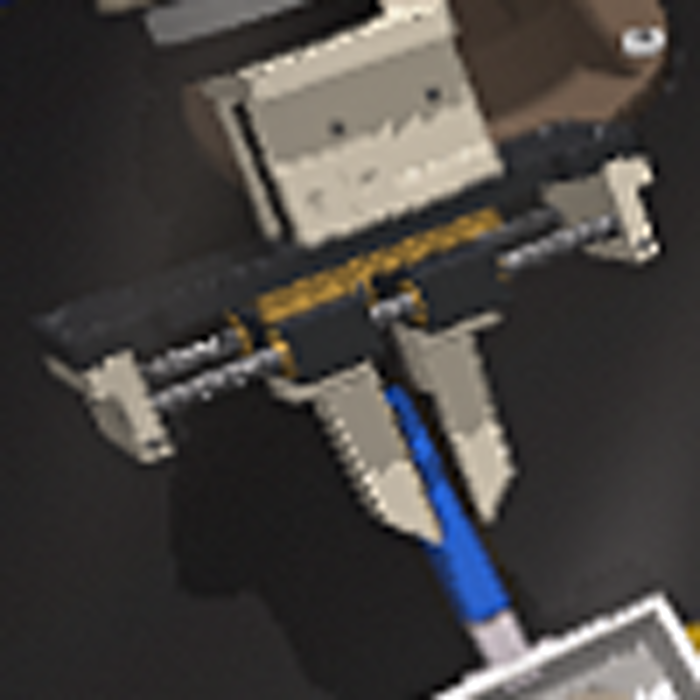

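View pics/w7.png

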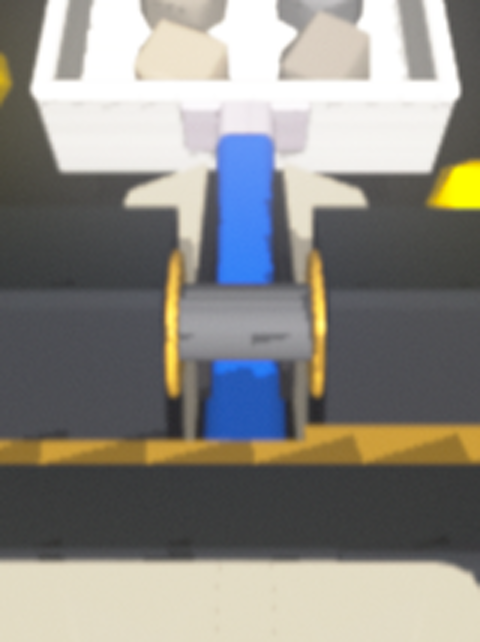

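```bash
python3 - <<'E'
from h import *
c=snapshot("scene")
X=R.from_euler("xyz",[3.14,1.311,-.201]).as_matrix();p=np.array([.4434,-.2848,.1025])
P=np.array([[-b,y,z] for b in(0,.02,.04) for y in(-.025,0,.025) for z in (-.0095,.0095)])
print(np.c_[P*1000,(proj(c,p+P@X.T)-[60,130])*3.3].round(0))
E
```

```text
[[  0. -25. -10. 280. 252.]
 [  0. -25.  10. 270. 243.]
 [  0.   0. -10. 249. 266.]
 [  0.   0.  10. 239. 257.]
 [  0.  25. -10. 217. 280.]
 [  0.  25.  10. 208. 271.]
 [-20. -25. -10. 272. 228.]
 [-20. -25.  10. 263. 220.]
 [-20.   0. -10. 241. 242.]
 [-20.   0.  10. 231. 234.]
 [-20.  25. -10. 208. 257.]
 [-20.  25.  10. 199. 248.]
 [-40. -25. -10. 264. 205.]
 [-40. -25.  10. 255. 197.]
 [-40.   0. -10. 232. 218.]
 [-40.   0.  10. 223. 210.]
 [-40.  25. -10. 200. 233.]
 [-40.  25.  10. 191. 224.]]
```

```bash
python3 - <<'E'
import cv2
im=cv2.imread("pics/s1.png");cv2.imwrite("pics/s1z.png",im[100:330,80:340].repeat(3,0).repeat(3,1)[:600])
E
```

```text
(no output)
```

View pics/s1z.png

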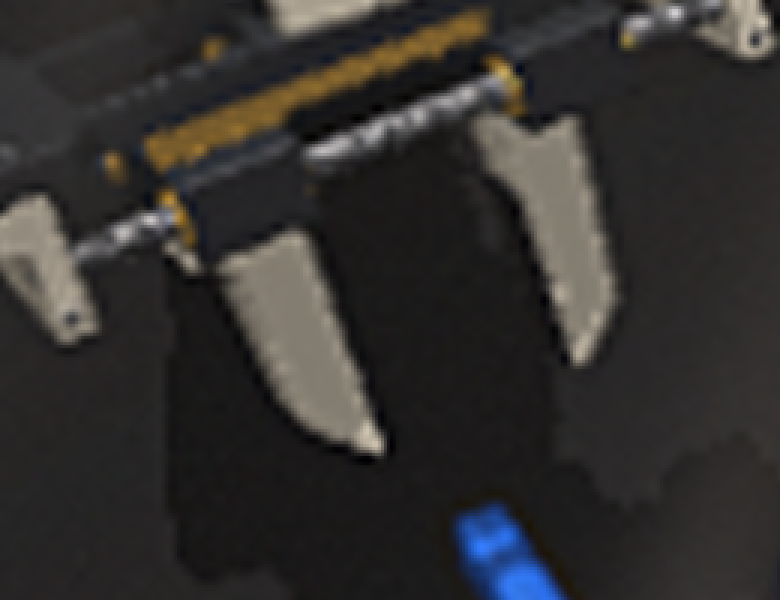

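Both cameras show the visible fingertips ending about 20 mm short of the reported TCP. The bar is therefore pinched only by the tapered tips, which explains the sag. I lower the tray back onto the bench, release it and regrasp deeper.

Call:
move_arm(rows=[0.008, 0, 0.0045, 0, -2, 0, 1, 0.02, 0, 0.0105, 0, -4, 0, 1, 0.033, 0, 0.0175, 0, -6, 0, 1, 0.046, 0, 0.024, 0, -8, 0, 1, 0.058, 0, 0.03, 0, -10, 0, 1, 0.068, 0, 0.035, 0, -10, 0, 1, 0.076, 0, 0.0385, 0, -10, 0, 1, 0.0785, 0, 0.04, 0, -10, 0, 1])

```text
time: 7.5
eef_pos: [0.4661, -0.2878, 0.0289]
tool_rot: [-3.14, 1.311, -0.196]
ft_force: [-0.9, -0.4, -0.1]
opening: 0.121
```

Call:
move_arm(rows=[0, 0, 0, 0, 0, 0, 1, 0, 0, 0, 0, 0, 0, 0.4, 0, 0, 0, 0, 0, 0, 0, 0, 0, 0, 0, 0, 0, 0, 0, 0, 0, 0, 0, 0, 0])

```text
time: 8.0
eef_pos: [0.467, -0.2883, 0.0303]
tool_rot: [3.14, 1.309, -0.199]
ft_force: [-0.0, 1.0, 0.2]
opening: 0.418
```

```bash
python3 look.py 8|head -3; python3 - <<'E'
from h import *
w=snapshot("wrist");cv2.imwrite("pics/w8f.png",w["img"][:,:,::-1])
E
```

```text
8.0 [-0.01  0.96  0.21] [0.08 0.31 0.02] [ 0.467  -0.2883  0.0303] [ 0.59  0.42 -0.09  2.17 -0.13  0.3  -1.14] op 0.418
tool x [ 0.254 -0.051 -0.966] y [-0.197 -0.98   0.   ]
10 tip 10.0 lip [ 0.647 -0.286 -0.018] [[44.0, 316.0], [107.0, 24.0]] [[363.0, 337.0], [229.0, 404.0], [449.0, 513.0], [356.0, 568.0]]
```

View pics/s8.png

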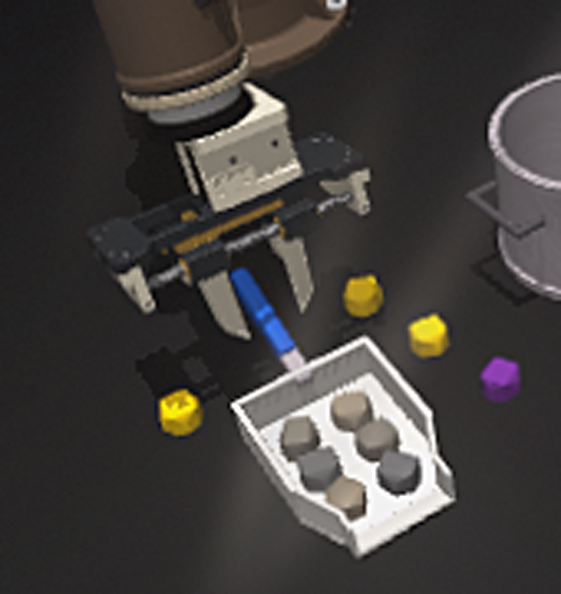

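View pics/w8f.png

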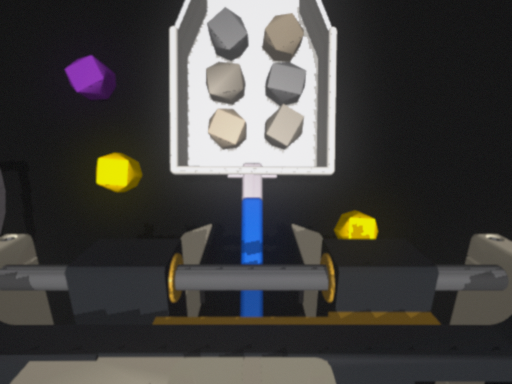

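Call:
move_arm(rows=[0.004, 0, -0.003, 0, 0, 0, 0, 0.009, 0, -0.004, 0, 0, 0, 0, 0.0125, 0, -0.004, 0, 0, 0, 0, 0.0125, 0, -0.004, 0, 0, 0, 0])

```text
time: 8.55
eef_pos: [0.4735, -0.2892, 0.018]
tool_rot: [-3.14, 1.311, -0.196]
ft_force: [0.1, -1.2, -0.2]
opening: 0.501
```

Call:
move_arm(rows=[0.003, 0, 0, 0, 0, 0, 0, 0.006, 0, 0, 0, 0, 0, 0, 0.007, 0, 0, 0, 0, 0, 0.5, 0.007, 0, 0, 0, 0, 0, 1, 0.007, 0, 0, 0, 0, 0, 1, 0.007, 0, 0, 0, 0, 0, 1, 0.007, 0, 0, 0, 0, 0, 1, 0.007, 0, 0, 0, 0, 0, 1])

```text
time: 9.35
eef_pos: [0.4755, -0.29, 0.0122]
tool_rot: [3.141, 1.31, -0.199]
ft_force: [-0.1, 0.2, 0.7]
opening: 0.152
```

Call:
move_arm(rows=[0, 0, 0, 0, 0, 0, 1, 0, 0, 0, 0, 0, 0, 1, 0, 0, 0, 0, 0, 0, 1, 0, 0, 0, 0, 0, 0, 1])

```text
time: 9.75
eef_pos: [0.4755, -0.29, 0.0122]
tool_rot: [3.141, 1.31, -0.199]
ft_force: [-1.4, -0.7, 2.8]
opening: 0.144
```

```bash
python3 look.py 9|head -3; python3 - <<'E'
from h import *
w=snapshot("wrist");cv2.imwrite("pics/w9f.png",w["img"][:,:,::-1])
E
```

```text
9.75 [-1.41 -0.71  2.82] [-0.02  0.39 -0.12] [ 0.4755 -0.29    0.0122] [ 0.58  0.47 -0.09  2.16 -0.14  0.27 -1.14] op 0.144
tool x [ 0.253 -0.051 -0.966] y [-0.197 -0.98   0.   ]
10 tip 10.0 lip [ 0.656 -0.288 -0.036] [[44.0, 316.0], [107.0, 24.0]] [[371.0, 359.0], [239.0, 427.0], [457.0, 536.0], [366.0, 591.0]]
```

View pics/s9.png

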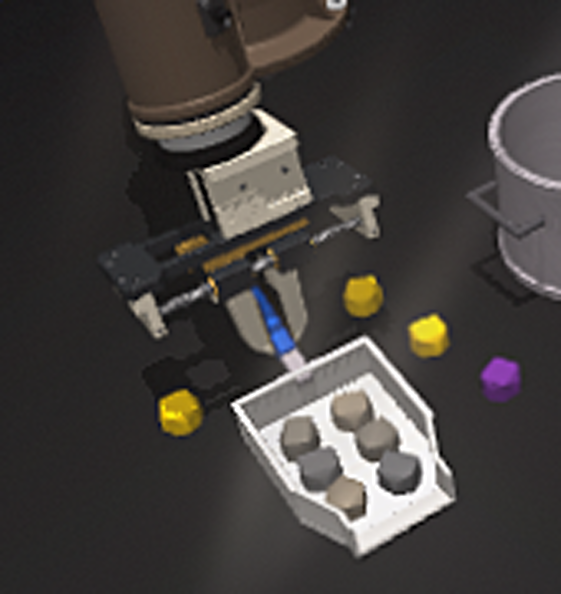

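View pics/w9f.png

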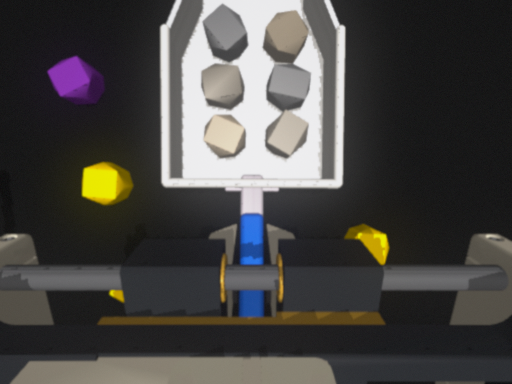

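The opening now reads 13.3 mm on the 14 mm bar, a fuller grip. Small test lift of 25 mm.

Call:
move_arm(rows=[0, 0, 0, 0, 0, 0, 1, -0.003, 0, -0.0008, 0, 0, 0, 1, -0.008, 0, -0.0021, 0, 0, 0, 1, -0.014, 0, -0.0038, 0, 0, 0, 1, -0.02, 0, -0.0054, 0, 0, 0, 1, -0.024, 0, -0.0064, 0, 0, 0, 1, -0.024, 0, -0.0064, 0, 0, 0, 1, -0.024, 0, -0.0064, 0, 0, 0, 1])

```text
time: 10.7
eef_pos: [0.4755, -0.2898, 0.037]
tool_rot: [3.141, 1.31, -0.199]
ft_force: [0.6, 0.5, -1.4]
opening: 0.149
```

```bash
cat > look2.py <<'E'
from h import *;import sys
# observed-grip model: grip point at (-.106,0,.046) ; pivot 39mm behind TCP
n=sys.argv[1];gx=-.1065;gz=.0412
st=state();print(st['time'],st['ft_force'].round(2),st['wrist_torque'].round(2),st['eef_pos'].round(4),st['joints'].round(2),'op',round(st['opening'],3))
X=R.from_euler("xyz",st["tool_rot"]).as_matrix()
c=snapshot("scene");up(c["img"],60,230,130,310,3.3,f"pics/s{n}.png")
w=snapshot("wrist");cv2.imwrite(f"pics/w{n}.png",w["img"][:,:,::-1])
pts=np.array([[-.0745,.055,.038],[-.0745,-.055,.038],[.0745,.0375,.0095],[.0745,-.0375,.0095]])
# pre-lift calibration: tray flat on bench when TCP at (.4755,-.29,.0122)
for phi in(0,5,10,15,20,25,30):
    O,Rr=tray_now(st,phi);P=O+pts@Rr.T
    print(phi,"tip",np.degrees(np.arccos(min(1,Rr[2,2]))).round(1),"lip",P[2:].mean(0).round(3),"wrist back",proj(w,P)[0].round(0),"lip",proj(w,P)[2].round(0),"scene",((proj(c,P)-[60,130])*3.3).round(0).tolist())
E
cat >> h.py <<'E'
# tray resting pose at regrasp and TCP then -> fixed tool->tray transform; sag about bar point 39 mm behind TCP
T0=np.array([.4755,-.29,.0122]);R0T=toolR(-11.4,15)
O0=np.array([.574,-.3105,0.]);RT0=R.from_euler("z",-11.4,degrees=True).as_matrix()
def tray_now(st,phi=0,piv=.035):
    X=R.from_euler("xyz",st["tool_rot"]).as_matrix()
    oT=R0T.T@(O0-T0);rT=R0T.T@RT0            # tray in tool
    pT=np.array([-piv,0,0]);S=R.from_rotvec([0,-phi,0],degrees=True).as_matrix() # nose-down = -tool y
    return np.array(st["eef_pos"])+X@(pT+S@(oT-pT)),X@S@rT
E
python3 look2.py 10
```

```text
10.7 [ 0.63  0.46 -1.37] [0.16 0.64 0.05] [ 0.4755 -0.2898  0.037 ] [ 0.57  0.42 -0.08  2.14 -0.13  0.33 -1.15] op 0.149
0 tip 0.0 lip [ 0.647 -0.325  0.034] wrist back [166. 188.] lip [201. -24.] scene [[357.0, 312.0], [220.0, 379.0], [447.0, 475.0], [350.0, 531.0]]
5 tip 5.0 lip [ 0.643 -0.324  0.018] wrist back [168. 189.] lip [205.  -4.] scene [[357.0, 314.0], [221.0, 381.0], [446.0, 485.0], [350.0, 541.0]]
10 tip 10.0 lip [ 0.638 -0.323  0.003] wrist back [169. 191.] lip [208.  16.] scene [[357.0, 316.0], [221.0, 383.0], [444.0, 494.0], [350.0, 549.0]]
15 tip 15.0 lip [ 0.632 -0.322 -0.012] wrist back [171. 193.] lip [211.  34.] scene [[357.0, 318.0], [221.0, 385.0], [441.0, 501.0], [349.0, 555.0]]
20 tip 20.0 lip [ 0.624 -0.32  -0.027] wrist back [172. 195.] lip [213.  51.] scene [[356.0, 319.0], [221.0, 386.0], [437.0, 506.0], [346.0, 559.0]]
25 tip 25.0 lip [ 0.615 -0.318 -0.04 ] wrist back [173. 198.] lip [215.  67.] scene [[355.0, 320.0], [221.0, 387.0], [433.0, 509.0], [343.0, 561.0]]
30 tip 30.0 lip [ 0.605 -0.316 -0.053] wrist back [174. 200.] lip [217.  82.] scene [[355.0, 321.0], [220.0, 387.0], [427.0, 510.0], [339.0, 562.0]]
```

View pics/s10.png

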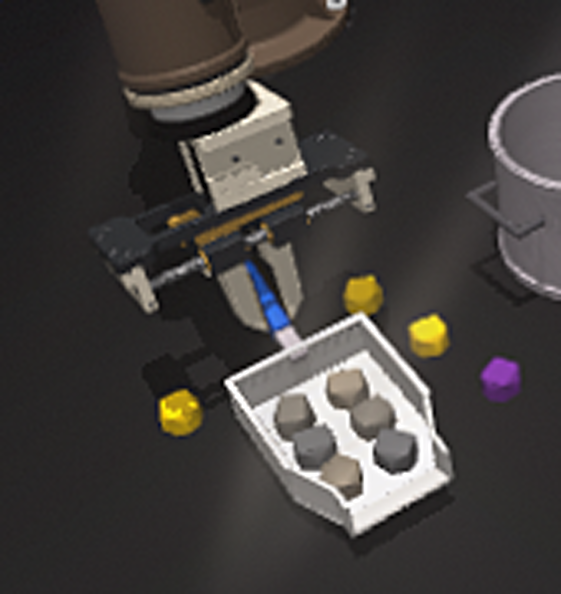

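View pics/w10.png

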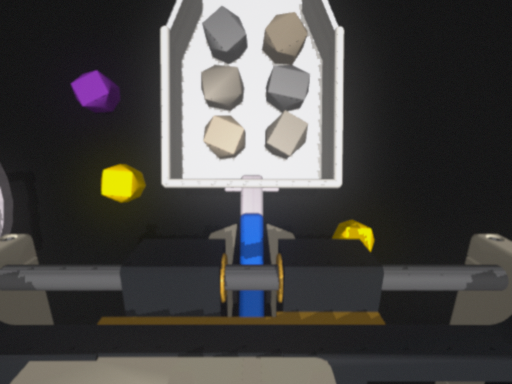

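The deeper grip holds. The wrist view after the lift is the same as before it (back wall at row 184, lip not dropping), and a shadow shows clearance under the lip. Now I choose the pour heading by checking reach along the path.

```bash
cat > plan.py <<'E'
from kin import *;from h import toolR,R0T,O0,RT0,T0
oT=R0T.T@(O0-T0);rT=R0T.T@RT0
def tcp(O,yaw,pit):   # TCP pose for tray origin O, yaw, nose-down pit
    Rt=R.from_euler("z",yaw,degrees=True).as_matrix()@R.from_euler("y",pit,degrees=True).as_matrix()
    M=Rt@rT.T;return O-M@oT,M
def tcp_lip(L,yaw,pit):
    Rt=R.from_euler("z",yaw,degrees=True).as_matrix()@R.from_euler("y",pit,degrees=True).as_matrix()
    return tcp(np.array(L)-Rt@np.array([.0745,0,.0095]),yaw,pit)
def step(x,M,q):
    f=lambda z:np.r_[(fk(z,PF,SF)[0]-x)*5,R.from_matrix(fk(z,PF,SF)[1].T@M).as_rotvec(),.02*(z-q)]
    r=least_squares(f,np.clip(q,LO+1e-3,HI-1e-3),bounds=(LO,HI));X,N=fk(r.x,PF,SF)
    return r.x,np.linalg.norm(X-x)*1000,np.degrees(np.linalg.norm(R.from_matrix(N.T@M).as_rotvec()))
E
python3 - <<'E'
from plan import *
m=np.array([.534,-.015])
for yaw in(-11.4,10,30,50,70,90,110):
    q=state()['joints'];u=np.array([np.cos(np.radians(yaw)),np.sin(np.radians(yaw))])
    worst=[0,0];
    P=[]
    for s in np.linspace(0,1,6): P.append(tcp(O0+[0,0,.025+.12*s],-11.4,0))
    L0=O0+[0,0,.145]+RT0@np.array([.0745,0,.0095]);L1=np.r_[m-.03*u,.151]
    for s in np.linspace(0,1,16): P.append(tcp_lip(L0+(L1-L0)*s+[0,0,0],-11.4+(yaw+11.4)*s,0))
    n0=len(P)
    for s in np.linspace(0,65,14): P.append(tcp_lip(L1,yaw,s))
    log=[]
    for i,(x,M) in enumerate(P):
        q,e,a=step(x,M,q);log.append((e,a))
        if i in(5,n0-1): ql=q.round(2)
    print(yaw,"max err transport",np.max(log[:n0],0).round(1),"pour",np.max(log[n0:],0).round(1),"end",q.round(2),"lvl",ql)
E
```

```text
-11.4 max err transport [0. 0.] pour [4.5 2. ] end [ 0.39  0.57 -0.67  1.45 -0.01  2.   -2.12] lvl [ 0.28 -0.15 -0.46  2.46  0.02  0.57 -1.97]
10 max err transport [0. 0.] pour [3.5 1.6] end [-0.47  0.56  0.6   1.45  0.04  2.   -1.2 ] lvl [ 0.47 -0.13 -0.27  2.45 -0.27  0.6  -0.99]
30 max err transport [0. 0.] pour [0.1 0. ] end [-0.04  0.5  -0.2   1.48  0.4   2.   -1.3 ] lvl [ 0.68 -0.   -0.26  2.33 -0.35  0.7  -0.37]
50 max err transport [0. 0.] pour [0. 0.] end [ 0.03  0.47 -0.4   1.56  0.63  1.92 -1.12] lvl [ 0.81  0.17 -0.35  2.14 -0.28  0.82 -0.04]
70 max err transport [0. 0.] pour [0. 0.] end [-0.    0.4  -0.4   1.66  0.8   1.74 -0.89] lvl [ 0.84  0.34 -0.44  1.92 -0.14  0.96  0.15]
90 max err transport [0. 0.] pour [0. 0.] end [ 0.    0.33 -0.42  1.77  0.94  1.51 -0.7 ] lvl [ 0.78  0.5  -0.52  1.68 -0.    1.12  0.31]
110 max err transport [0. 0.] pour [0. 0.] end [ 0.05  0.25 -0.46  1.89  1.06  1.25 -0.52] lvl [ 0.68  0.65 -0.58  1.45  0.13  1.28  0.48]
```

```bash
cat >> plan.py <<'E'
def rows(poses,st=None,g=1):
    st=st or state();A=R.from_euler("xyz",st["tool_rot"]).as_matrix();o=[]
    for x,M in poses:
        d=A.T@(x-st["eef_pos"]);r=R.from_matrix(A.T@M).as_rotvec(degrees=True)
        o.append([*d.round(3),*r.round(1),g])
    for k in o:print(", ".join("%g"%(0 if abs(v)<1e-9 else v) for v in k))
MC=np.array([.534,-.015]);YP=80.
UP=np.array([np.cos(np.radians(YP)),np.sin(np.radians(YP))])
LA=O0+[0,0,.148]+RT0@np.array([.0745,0,.0095]);LB=np.r_[MC-.03*UP,.153]
def tr(s): return tcp_lip(LA+(LB-LA)*s,-11.4+(YP+11.4)*s,0)
E
python3 - <<'E'
from plan import *
# lift
z=[.012,.03,.052,.076,.098,.113,.121,.123]
rows([tcp(O0+[0,0,.025+k],-11.4,0) for k in z])
E
```

```text
-0.012, 0, -0.003, 0, 0.1, 0, 1
-0.029, 0, -0.008, 0, 0.1, 0, 1
-0.051, 0, -0.014, 0, 0.1, 0, 1
-0.074, 0, -0.02, 0, 0.1, 0, 1
-0.095, 0, -0.026, 0, 0.1, 0, 1
-0.11, 0, -0.029, 0, 0.1, 0, 1
-0.117, 0, -0.032, 0, 0.1, 0, 1
-0.119, 0, -0.032, 0, 0.1, 0, 1
```

Call:
move_arm(rows=[-0.012, 0, -0.003, 0, 0, 0, 1, -0.029, 0, -0.008, 0, 0, 0, 1, -0.051, 0, -0.014, 0, 0, 0, 1, -0.074, 0, -0.02, 0, 0, 0, 1, -0.095, 0, -0.026, 0, 0, 0, 1, -0.11, 0, -0.029, 0, 0, 0, 1, -0.117, 0, -0.032, 0, 0, 0, 1, -0.119, 0, -0.032, 0, 0, 0, 1])

```text
time: 11.6
eef_pos: [0.4761, -0.29, 0.1606]
tool_rot: [3.14, 1.309, -0.199]
ft_force: [0.2, 0.3, -2.4]
opening: 0.15
```

```bash
python3 look2.py 11|head -2; python3 - <<'E'
from plan import *
rows([tr(s) for s in(.01,.03,.07,.12,.17,.22,.28,.34)])
E
```

```text
11.6 [ 0.18  0.28 -2.38] [ 0.19  0.63 -0.01] [ 0.4761 -0.29    0.1606] [ 0.55  0.23 -0.05  2.02 -0.11  0.64 -1.19] op 0.15
0 tip 0.0 lip [ 0.648 -0.325  0.158] wrist back [166. 188.] lip [201. -25.] scene [[333.0, 184.0], [180.0, 250.0], [428.0, 351.0], [320.0, 408.0]]
-0.001, 0.001, 0.001, -0.8, 0.1, -0.2, 1
-0.002, 0.001, 0.004, -2.6, 0.1, -0.7, 1
-0.003, 0.002, 0.01, -6.1, 0.1, -1.6, 1
-0.005, 0.003, 0.017, -10.6, 0.1, -2.8, 1
-0.006, 0.004, 0.022, -15, 0.1, -4, 1
-0.007, 0.005, 0.026, -19.4, 0.1, -5.2, 1
-0.007, 0.005, 0.03, -24.7, 0.1, -6.6, 1
-0.008, 0.005, 0.032, -30, 0.1, -8, 1
```

View pics/w11.png

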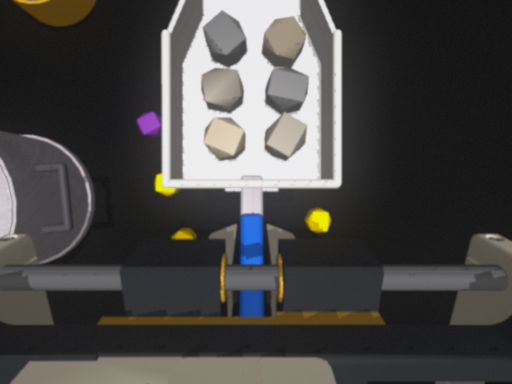

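No sag; the full weight (2.4 N) is carried. Swinging toward the measure.

Call:
move_arm(rows=[-0.001, 0.001, 0.001, -0.8, 0, -0.2, 1, -0.002, 0.001, 0.004, -2.6, 0, -0.7, 1, -0.003, 0.002, 0.01, -6.1, 0, -1.6, 1, -0.005, 0.003, 0.017, -10.6, 0, -2.8, 1, -0.006, 0.004, 0.022, -15, 0, -4, 1, -0.007, 0.005, 0.026, -19.4, 0, -5.2, 1, -0.007, 0.005, 0.03, -24.7, 0, -6.6, 1, -0.008, 0.005, 0.032, -30, 0, -8, 1])

```text
time: 12.5
eef_pos: [0.4413, -0.2882, 0.1586]
tool_rot: [-3.137, 1.311, 0.352]
ft_force: [-0.1, -0.2, -2.8]
opening: 0.147
```

```bash
python3 - <<'E'
from plan import *
print(state()['joints'].round(2))
rows([tr(s) for s in(.39,.44,.49,.54,.59,.64,.69,.74)])
E
```

```text
[ 0.8   0.26 -0.19  1.99 -0.24  0.76 -0.44]
0, -0.001, 0, -4.2, 0.1, -1.1, 1
0.001, -0.002, -0.001, -8.6, 0.1, -2.2, 1
0.001, -0.004, -0.002, -13, 0.1, -3.4, 1
0.002, -0.006, -0.005, -17.4, 0.1, -4.6, 1
0.004, -0.008, -0.009, -21.8, 0.1, -5.8, 1
0.005, -0.01, -0.014, -26.3, 0.1, -6.9, 1
0.007, -0.013, -0.02, -30.7, 0.1, -8.1, 1
0.009, -0.017, -0.026, -35.1, 0.1, -9.3, 1
```

Call:
move_arm(rows=[0, -0.001, 0, -4.2, 0, -1.1, 1, 0.001, -0.002, -0.001, -8.6, 0, -2.2, 1, 0.001, -0.004, -0.002, -13, 0, -3.4, 1, 0.002, -0.006, -0.005, -17.4, 0, -4.6, 1, 0.004, -0.008, -0.009, -21.8, 0, -5.8, 1, 0.005, -0.01, -0.014, -26.3, 0, -6.9, 1, 0.007, -0.013, -0.02, -30.7, 0, -8.1, 1, 0.009, -0.017, -0.026, -35.1, 0, -9.3, 1])

```text
time: 13.3
eef_pos: [0.4623, -0.2633, 0.1568]
tool_rot: [3.14, 1.31, 0.979]
ft_force: [-0.3, 0.7, -2.1]
opening: 0.148
```

```bash
python3 - <<'E'
from plan import *
print(state()['joints'].round(2))
rows([tr(s) for s in(.79,.84,.89,.935,.97,.99,1,1)])
E
```

```text
[ 0.86  0.37 -0.32  1.84 -0.18  0.95  0.07]
0.002, 0, -0.009, -4.5, 0.1, -1.2, 1
0.005, 0.002, -0.018, -8.9, 0.1, -2.4, 1
0.008, 0.003, -0.029, -13.3, 0.1, -3.6, 1
0.011, 0.003, -0.039, -17.3, 0.1, -4.6, 1
0.014, 0.004, -0.048, -20.3, 0.1, -5.5, 1
0.015, 0.004, -0.053, -22.1, 0.1, -5.9, 1
0.016, 0.004, -0.056, -23, 0.1, -6.2, 1
0.016, 0.004, -0.056, -23, 0.1, -6.2, 1
```

Call:
move_arm(rows=[0.002, 0, -0.009, -4.5, 0, -1.2, 1, 0.005, 0.002, -0.018, -8.9, 0, -2.4, 1, 0.008, 0.003, -0.029, -13.3, 0, -3.6, 1, 0.011, 0.003, -0.039, -17.3, 0, -4.6, 1, 0.014, 0.004, -0.048, -20.3, 0, -5.5, 1, 0.015, 0.004, -0.053, -22.1, 0, -5.9, 1, 0.016, 0.004, -0.056, -23, 0, -6.2, 1, 0.016, 0.004, -0.056, -23, 0, -6.2, 1])

```text
time: 14.1
eef_pos: [0.4984, -0.2168, 0.1564]
tool_rot: [-3.14, 1.31, 1.395]
ft_force: [-0.7, -0.6, -3.3]
opening: 0.146
```

```bash
cat > look3.py <<'E'
from h import *;import sys
n=sys.argv[1];st=state();print(st['time'],st['ft_force'].round(2),st['eef_pos'].round(4),st['joints'].round(2),round(st['opening'],3))
O,Rr=tray_now(st);L=O+Rr@[.0745,0,.0095];print("tray",O.round(3),"tip",np.degrees(np.arccos(min(1,Rr[2,2]))).round(1),"lip",L.round(3))
pts=O+np.array([[.0745,.0375,.0095],[.0745,-.0375,.0095],[-.0745,.055,.038],[-.0745,-.055,.038]])@Rr.T
a=np.linspace(0,2*np.pi,24);ring=np.c_[.534+.079*np.cos(a),-.015+.079*np.sin(a),0*a+.121]
for m,(x,y,f) in(("scene",(110,70,3)),("top",(150,130,3))):
    c=snapshot(m);im=cv2.resize(c["img"][:,:,::-1],None,fx=f,fy=f,interpolation=cv2.INTER_CUBIC)
    for P,col in((pts,(0,0,255)),(ring,(0,255,0))):
        for p in proj(c,P): cv2.circle(im,tuple(int(v) for v in p*f+1),2,col,-1)
    cv2.imwrite(f"pics/{m}{n}.png",im[y*f:y*f+580,x*f:x*f+720])
E
python3 look3.py 12
```

```text
14.1 [-0.7  -0.62 -3.32] [ 0.4984 -0.2168  0.1564] [ 0.79  0.44 -0.41  1.74 -0.09  1.05  0.28] 0.146
tray [ 0.517 -0.118  0.144] tip 0.1 lip [ 0.53  -0.045  0.153]
```

View pics/scene12.png

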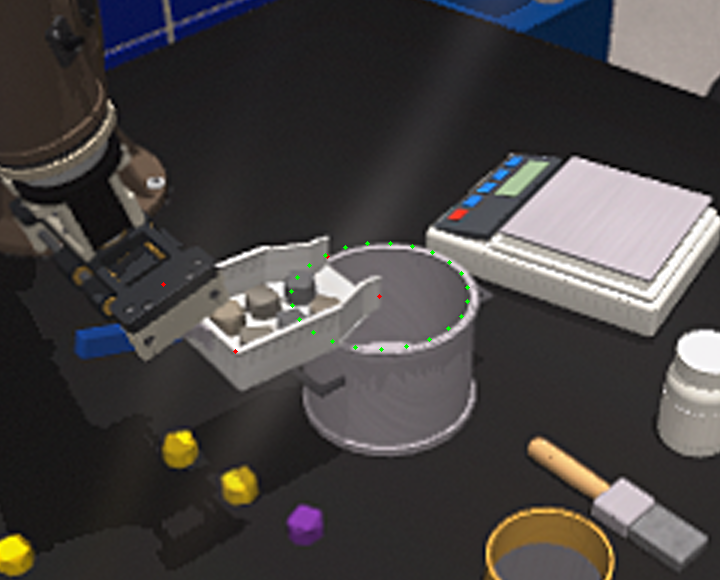

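View pics/top12.png

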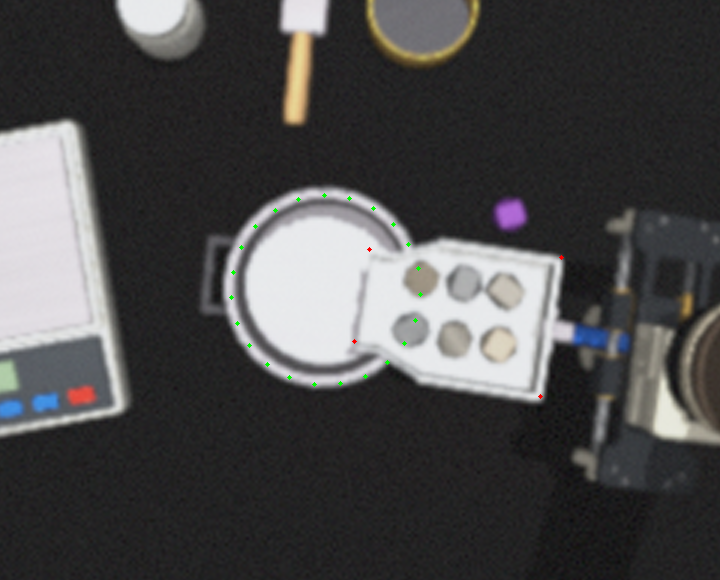

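All six stones are aboard, and the tray lip sits about 30 mm short of the mouth's centre and about 30 mm above the rim. Start tipping about the lip.

```bash
cat >> plan.py <<'E'
LP=np.r_[MC-.022*UP,.149]
E
python3 - <<'E'
from plan import *
rows([tcp_lip(LB+(LP-LB)*min(1,p/20),YP,p) for p in(1.5,5,9,13.5,18,22.5,26,28)])
E
```

```text
-0.003, 0, -0.002, -0.2, -1.4, 0, 1
-0.012, 0, -0.007, -0.2, -4.9, 0, 1
-0.022, 0, -0.013, -0.2, -8.9, 0, 1
-0.033, 0, -0.021, -0.2, -13.4, 0, 1
-0.044, 0, -0.029, -0.2, -17.9, 0, 1
-0.054, 0, -0.038, -0.2, -22.4, 0, 1
-0.062, 0, -0.045, -0.2, -25.9, 0, 1
-0.067, -0.001, -0.049, -0.2, -27.9, 0, 1
```

Call:
move_arm(rows=[-0.003, 0, -0.002, -0.2, -1.4, 0, 1, -0.012, 0, -0.007, -0.2, -4.9, 0, 1, -0.022, 0, -0.013, -0.2, -8.9, 0, 1, -0.033, 0, -0.021, -0.2, -13.4, 0, 1, -0.044, 0, -0.029, -0.2, -17.9, 0, 1, -0.054, 0, -0.038, -0.2, -22.4, 0, 1, -0.062, 0, -0.045, -0.2, -25.9, 0, 1, -0.067, -0.001, -0.049, -0.2, -27.9, 0, 1])

```text
time: 15.0
eef_pos: [0.5036, -0.185, 0.2355]
tool_rot: [0.013, 1.342, -1.73]
ft_force: [0.0, -0.5, -2.2]
opening: 0.152
```

```bash
python3 look3.py 13; python3 - <<'E'
from plan import *
rows([tcp_lip(LP,YP,p) for p in(31,35,39.5,44,48,51,53,53)])
E
```

```text
15.0 [ 0.04 -0.49 -2.23] [ 0.5036 -0.185   0.2355] [ 0.35  0.28 -0.34  1.75  0.35  1.18 -0.29] 0.152
tray [ 0.519 -0.103  0.177] tip 28.1 lip [ 0.531 -0.034  0.151]
-0.007, 0, 0, 0.2, -3, -0.2, 1
-0.018, 0, -0.004, 0.2, -7, -0.2, 1
-0.03, 0, -0.01, 0.2, -11.5, -0.2, 1
-0.042, 0, -0.017, 0.2, -16, -0.2, 1
-0.053, 0, -0.024, 0.2, -20, -0.2, 1
-0.06, 0, -0.029, 0.2, -23, -0.2, 1
-0.065, 0, -0.033, 0.2, -25, -0.2, 1
-0.065, 0, -0.033, 0.2, -25, -0.2, 1
```

View pics/scene13.png

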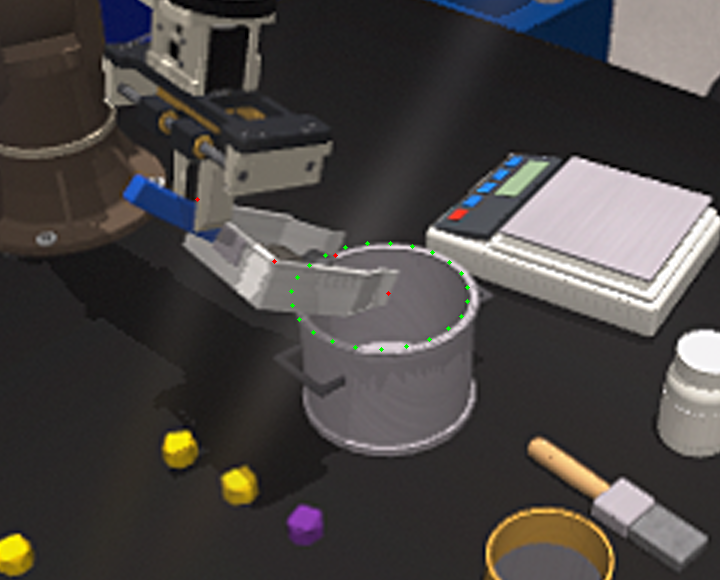

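Call:
move_arm(rows=[-0.007, 0, 0, 0, -3, 0, 1, -0.018, 0, -0.004, 0, -7, 0, 1, -0.03, 0, -0.01, 0, -11.5, 0, 1, -0.042, 0, -0.017, 0, -16, 0, 1, -0.053, 0, -0.024, 0, -20, 0, 1, -0.06, 0, -0.029, 0, -23, 0, 1, -0.065, 0, -0.033, 0, -25, 0, 1, -0.065, 0, -0.033, 0, -25, 0, 1])

```text
time: 15.9
eef_pos: [0.5111, -0.1397, 0.2891]
tool_rot: [-0.002, 0.909, -1.744]
ft_force: [0.1, 0.0, -1.2]
opening: 0.15
```

```bash
python3 look3.py 14; python3 - <<'E'
from plan import *
rows([tcp_lip(LP,YP,p) for p in(55,58,61,63,65,65)])
E
```

```text
15.9 [ 0.06  0.02 -1.25] [ 0.5111 -0.1397  0.2891] [-0.01  0.36 -0.35  1.7   0.68  1.52 -0.72] 0.15
tray [ 0.52  -0.09   0.201] tip 52.9 lip [ 0.529 -0.038  0.148]
-0.009, 0, -0.004, 0, -2.1, 0, 1
-0.017, 0, -0.007, 0, -5.1, 0, 1
-0.026, 0, -0.011, 0, -8.1, 0, 1
-0.031, 0, -0.013, 0, -10.1, 0, 1
-0.037, 0, -0.016, 0, -12.1, 0, 1
-0.037, 0, -0.016, 0, -12.1, 0, 1
```

View pics/scene14.png

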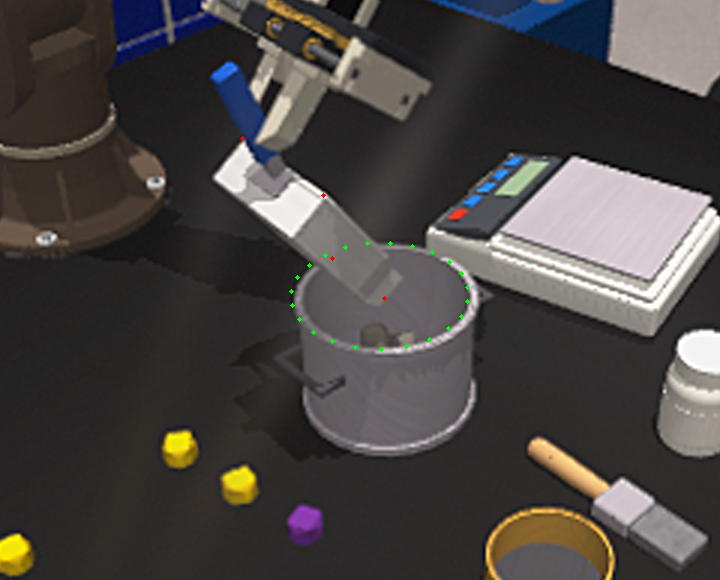

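View pics/top14.png

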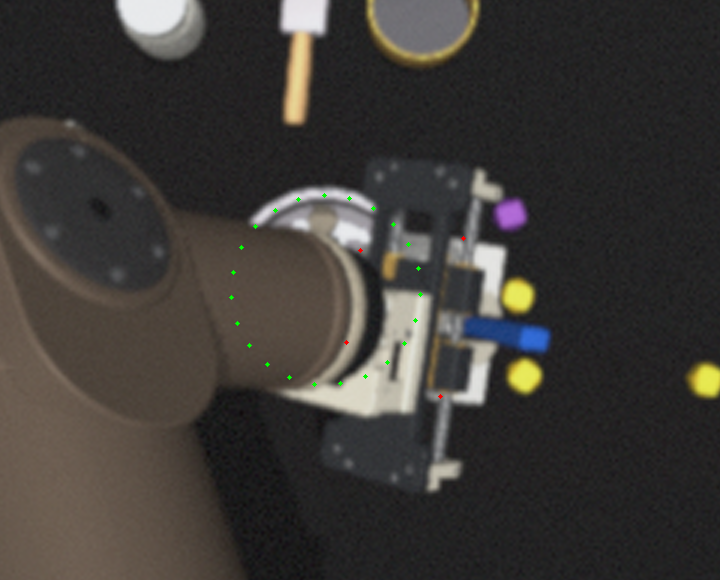

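Stones are visible in the measure and the carried force is down to about 1.25 N. I tip a bit more to clear any stragglers.

Call:
move_arm(rows=[-0.006, 0, -0.003, 0, -2, 0, 1, -0.017, 0, -0.007, 0, -5, 0, 1, -0.026, 0, -0.011, 0, -8, 0, 1, -0.031, 0, -0.013, 0, -10, 0, 1, -0.037, 0, -0.016, 0, -12, 0, 1, -0.037, 0, -0.016, 0, -12, 0, 1, -0.037, 0, -0.016, 0, -12, 0, 1, -0.037, 0, -0.016, 0, -12, 0, 1])

```text
time: 16.8
eef_pos: [0.5167, -0.1074, 0.3094]
tool_rot: [0.0, 0.699, -1.746]
ft_force: [0.3, -0.2, -1.2]
opening: 0.149
```

```bash
python3 look3.py 15; python3 - <<'E'
from plan import *
from h import *
w=snapshot("wrist");cv2.imwrite("pics/w15.png",w["img"][:,:,::-1])
E
```

```text
16.8 [ 0.34 -0.2  -1.23] [ 0.5167 -0.1074  0.3094] [-0.18  0.45 -0.34  1.65  0.77  1.71 -0.86] 0.149
tray [ 0.523 -0.076  0.213] tip 65.0 lip [ 0.53  -0.037  0.15 ]
```

View pics/w15.png

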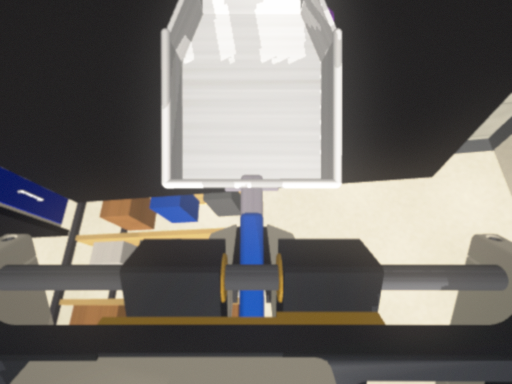

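View pics/scene15.png

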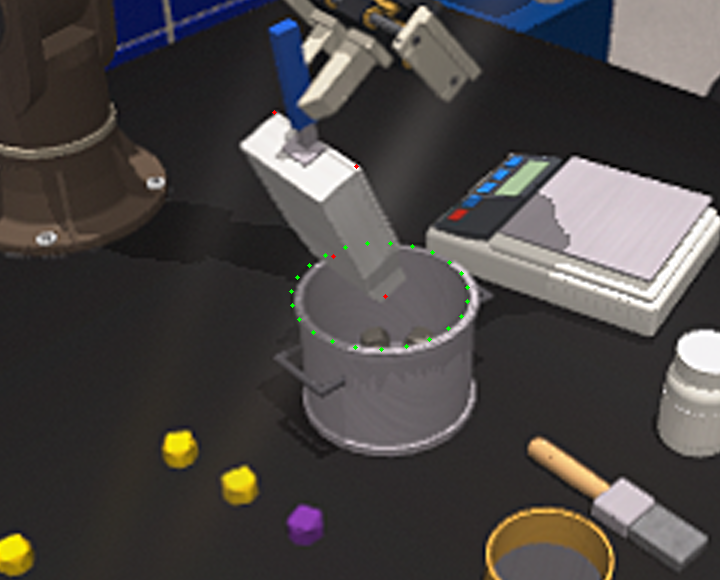

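The tray is empty in the wrist view, with no slip (back wall still at row 184). Level it back over the mouth, then check the stones.

```bash
cat >> plan.py <<'E'
PC=np.array([.577,.2906]);YB=100.
def un(p): return tcp_lip(LP+[0,0,.03*max(0,(30-p)/30)],YP,p)
E
python3 - <<'E'
from plan import *
rows([un(p) for p in(63,59,54,48,42,36,30,24)])
q=state()['joints']
for p in range(65,-1,-5): q,e,a=step(*un(p),q)
print(q.round(2))
A=un(0);Oa=A[0]+A[1]@oT
for s in np.linspace(0,1,12):
    O=Oa+(np.r_[PC,.18]-Oa)*s;q,e,a=step(*tcp(O,YP+(YB-YP)*s,0),q)
    if e>1 or a>.5: print(s,e,a)
print(q.round(2))
for z in np.linspace(.18,.076,6):q,e,a=step(*tcp(np.r_[PC,z],YB,0),q);print(e,a)
print(q.round(2))
E
```

```text
0.006, 0, 0.001, -0.1, 2, 0, 1
0.018, 0, 0.004, -0.1, 6, 0, 1
0.033, 0, 0.006, -0.1, 11, 0, 1
0.052, 0, 0.006, -0.1, 17, 0, 1
0.07, 0, 0.005, -0.1, 23, 0, 1
0.088, 0, 0.002, -0.1, 29, 0, 1
0.106, 0, -0.003, -0.1, 35, 0, 1
0.119, 0, -0.006, -0.1, 41, 0, 1
[ 0.73  0.38 -0.38  1.77 -0.13  1.1   0.27]
[ 0.1   0.48 -0.54  1.62 -0.03  1.07 -0.2 ]
6.81425813120319e-06 5.252359656163134e-06
0.0028431280153935986 0.0017040686631975947
0.002745796748033424 0.0016483582397430127
0.002657979613912721 0.001595268774453487
0.0025808317634548653 0.0015466754852253711
0.0025122245742930966 0.0015018675335488935
[ 0.08  0.58 -0.51  1.74  0.01  0.86 -0.19]
```

Call:
move_arm(rows=[0.006, 0, 0.001, 0, 2, 0, 1, 0.018, 0, 0.004, 0, 6, 0, 1, 0.033, 0, 0.006, 0, 11, 0, 1, 0.052, 0, 0.006, 0, 17, 0, 1, 0.07, 0, 0.005, 0, 23, 0, 1, 0.088, 0, 0.002, 0, 29, 0, 1, 0.106, 0, -0.003, 0, 35, 0, 1, 0.119, 0, -0.006, 0, 41, 0, 1])

```text
time: 17.75
eef_pos: [0.5014, -0.1935, 0.2282]
tool_rot: [0.012, 1.417, -1.734]
ft_force: [-0.6, 0.4, -2.3]
opening: 0.147
```

```bash
python3 - <<'E'
from plan import *
rows([un(p) for p in(19,13,8,4,1,0,0)])
E
```

```text
0.009, 0, 0.004, 0, 4.8, -0.1, 1
0.022, 0, 0.007, 0, 10.8, -0.1, 1
0.032, 0, 0.009, 0, 15.8, -0.1, 1
0.04, 0, 0.009, 0, 19.8, -0.1, 1
0.046, 0, 0.009, 0, 22.8, -0.1, 1
0.048, 0, 0.008, 0, 23.8, -0.1, 1
0.048, 0, 0.008, 0, 23.8, -0.1, 1
```

Call:
move_arm(rows=[0.009, 0, 0.004, 0, 4.8, 0, 1, 0.022, 0, 0.007, 0, 10.8, 0, 1, 0.032, 0, 0.009, 0, 15.8, 0, 1, 0.04, 0, 0.009, 0, 19.8, 0, 1, 0.046, 0, 0.009, 0, 22.8, 0, 1, 0.048, 0, 0.008, 0, 23.8, 0, 1, 0.048, 0, 0.008, 0, 23.8, 0, 1])

```text
time: 18.45
eef_pos: [0.4984, -0.2083, 0.1814]
tool_rot: [-3.137, 1.313, 1.4]
ft_force: [0.8, -0.5, -1.8]
opening: 0.149
```

```bash
python3 look3.py 16; python3 - <<'E'
from h import *
w=snapshot("wrist");cv2.imwrite("pics/w16.png",w["img"][:,:,::-1])
E
```

```text
18.45 [ 0.77 -0.53 -1.84] [ 0.4984 -0.2083  0.1814] [ 0.76  0.41 -0.39  1.72 -0.11  1.1   0.27] 0.149
tray [ 0.517 -0.109  0.169] tip 0.2 lip [ 0.53  -0.036  0.178]
```

View pics/top16.png

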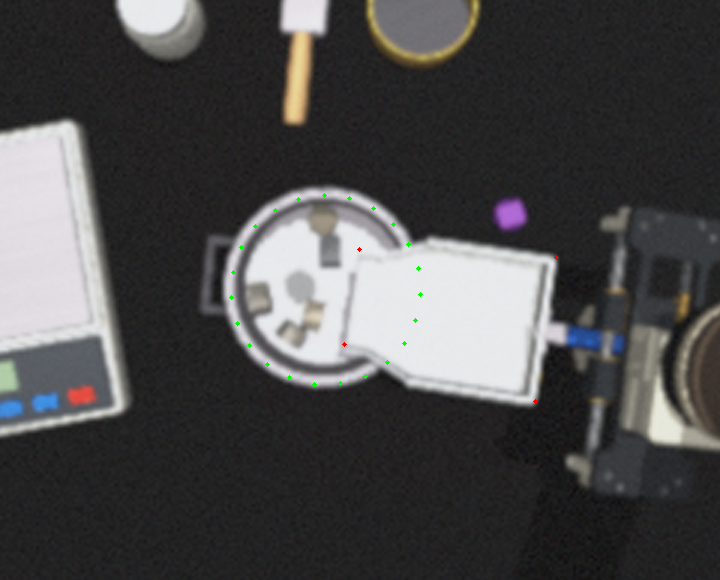

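View pics/w16.png

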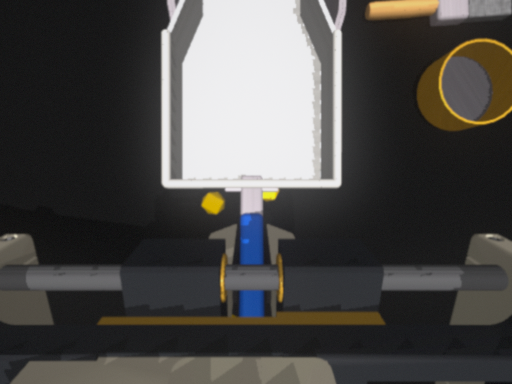

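All six stones are in the measure (top view: (322,220), (330,250), (300,287), (258,298), (314,315), (292,333)), which has not moved against its original ring, and the tray is empty. Now on to the balance.

```bash
cat >> plan.py <<'E'
OA=np.array([.517,-.109,.172]);OB=np.r_[PC,.175]
def tb(s): return tcp(OA+(OB-OA)*s,YP+(YB-YP)*s,0)
E
python3 - <<'E'
from plan import *
rows([tb(s) for s in(.02,.07,.14,.21,.28,.35,.42,.49)])
E
```

```text
0, 0, -0.007, -0.2, 0.3, -0.1, 1
0.005, 0.001, -0.026, -1.2, 0.3, -0.4, 1
0.012, 0.003, -0.054, -2.6, 0.3, -0.7, 1
0.019, 0.005, -0.081, -3.9, 0.3, -1.1, 1
0.026, 0.007, -0.109, -5.3, 0.3, -1.4, 1
0.033, 0.009, -0.136, -6.6, 0.3, -1.8, 1
0.04, 0.01, -0.164, -8, 0.3, -2.2, 1
0.047, 0.012, -0.192, -9.3, 0.3, -2.5, 1
```

Call:
move_arm(rows=[0, 0, -0.007, -0.2, 0.1, -0.1, 1, 0.005, 0.001, -0.026, -1.2, 0.3, -0.4, 1, 0.012, 0.003, -0.054, -2.6, 0.3, -0.7, 1, 0.019, 0.005, -0.081, -3.9, 0.3, -1.1, 1, 0.026, 0.007, -0.109, -5.3, 0.3, -1.4, 1, 0.033, 0.009, -0.136, -6.6, 0.3, -1.8, 1, 0.04, 0.01, -0.164, -8, 0.3, -2.2, 1, 0.047, 0.012, -0.192, -9.3, 0.3, -2.5, 1])

```text
time: 19.4
eef_pos: [0.5451, -0.0112, 0.186]
tool_rot: [3.142, 1.307, 1.569]
ft_force: [-0.2, 0.4, -1.1]
opening: 0.153
```

```bash
python3 - <<'E'
from plan import *
print(state()['joints'].round(2))
rows([tb(s) for s in(.56,.63,.7,.78,.86,.93,.98,1)])
E
```

```text
[ 0.48  0.4  -0.5   1.74 -0.09  1.05  0.06]
0.007, 0.007, -0.024, -1.3, -0.1, -0.3, 1
0.014, 0.014, -0.052, -2.6, -0.1, -0.7, 1
0.021, 0.02, -0.079, -4, -0.1, -1.1, 1
0.029, 0.028, -0.11, -5.5, -0.1, -1.5, 1
0.037, 0.035, -0.141, -7.1, -0.1, -1.9, 1
0.045, 0.042, -0.169, -8.4, -0.1, -2.3, 1
0.05, 0.047, -0.188, -9.4, -0.1, -2.5, 1
0.052, 0.048, -0.196, -9.8, -0.1, -2.6, 1
```

Call:
move_arm(rows=[0.007, 0.007, -0.024, -1.3, 0, -0.3, 1, 0.014, 0.014, -0.052, -2.6, 0, -0.7, 1, 0.021, 0.02, -0.079, -4, 0, -1.1, 1, 0.029, 0.028, -0.11, -5.5, 0, -1.5, 1, 0.037, 0.035, -0.141, -7.1, 0, -1.9, 1, 0.045, 0.042, -0.169, -8.4, 0, -2.3, 1, 0.05, 0.047, -0.188, -9.4, 0, -2.5, 1, 0.052, 0.048, -0.196, -9.8, 0, -2.6, 1])

```text
time: 20.2
eef_pos: [0.5931, 0.1928, 0.1869]
tool_rot: [3.138, 1.305, 1.745]
ft_force: [-0.4, -0.9, -1.1]
opening: 0.149
```

Call:
move_arm(rows=[0, 0, 0, 0, 0, 0, 1, 0, 0, 0, 0, 0, 0, 1, 0, 0, 0, 0, 0, 0, 1])

```text
time: 20.5
eef_pos: [0.5944, 0.1861, 0.1862]
tool_rot: [-3.142, 1.308, 1.74]
ft_force: [0.3, -0.6, -1.5]
opening: 0.151
```

```bash
cat > look4.py <<'E'
from h import *;import sys
n=sys.argv[1];st=state();print(st['time'],st['ft_force'].round(2),st['wrist_torque'].round(2),st['eef_pos'].round(4),st['joints'].round(2),round(st['opening'],3))
O,Rr=tray_now(st);print("tray",O.round(4),"x",Rr[:,0].round(3),"y",Rr[:,1].round(3))
pts=O+np.array([[.0745,.0375,.0095],[.0745,-.0375,.0095],[-.0745,.055,.038],[-.0745,-.055,.038],[-.0745,.055,0],[-.0745,-.055,0]])@Rr.T
PC=np.array([[.577,.2906,.076]])
for m,(x,y,f) in(("scene",(200,60,4)),("top",(70,130,4))):
    c=snapshot(m);im=cv2.resize(c["img"][:,:,::-1],None,fx=f,fy=f,interpolation=cv2.INTER_CUBIC)
    for P,col in((pts,(0,0,255)),(PC,(0,255,0))):
        for p in proj(c,P): cv2.circle(im,tuple(int(v) for v in p*f+1),3,col,-1)
    cv2.imwrite(f"pics/{m}{n}.png",im[y*f:y*f+580,x*f:x*f+720])
w=snapshot("wrist");cv2.imwrite(f"pics/w{n}.png",w["img"][:,:,::-1])
E
python3 look4.py 17; python3 - <<'E'
from plan import *
rows([tcp(np.r_[PC,z],YB,0) for z in(.165,.15,.135,.12,.108,.099,.093,.09)])
E
```

```text
20.5 [ 0.31 -0.63 -1.49] [-0.54 -0.23 -0.01] [0.5944 0.1861 0.1862] [ 0.14  0.5  -0.54  1.59 -0.01  1.06 -0.16] 0.151
tray [0.5781 0.2854 0.1741] x [-0.168  0.986  0.001] y [-0.986 -0.168  0.   ]
0.01, 0, -0.002, -0.3, -0.1, -0.1, 1
0.025, 0, 0.001, -0.3, -0.1, -0.1, 1
0.039, 0, 0.005, -0.3, -0.1, -0.1, 1
0.054, 0, 0.009, -0.3, -0.1, -0.1, 1
0.065, 0, 0.012, -0.3, -0.1, -0.1, 1
0.074, 0, 0.015, -0.3, -0.1, -0.1, 1
0.08, 0, 0.016, -0.3, -0.1, -0.1, 1
0.083, 0, 0.017, -0.3, -0.1, -0.1, 1
```

View pics/scene17.png

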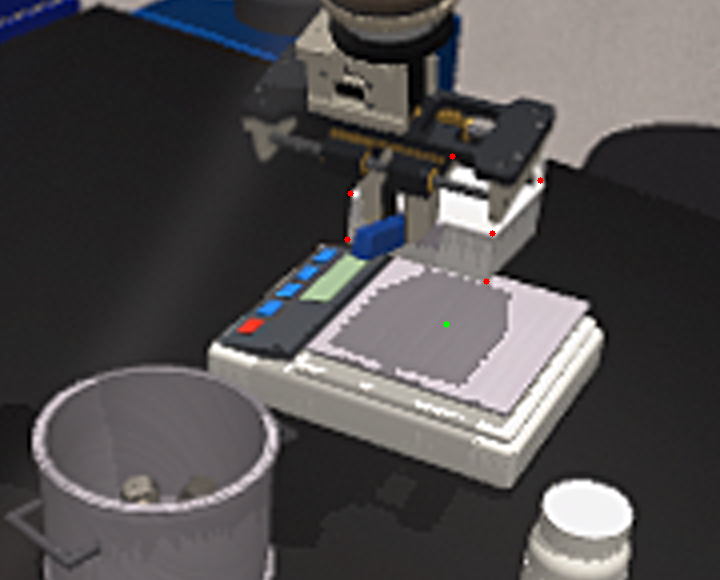

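View pics/top17.png

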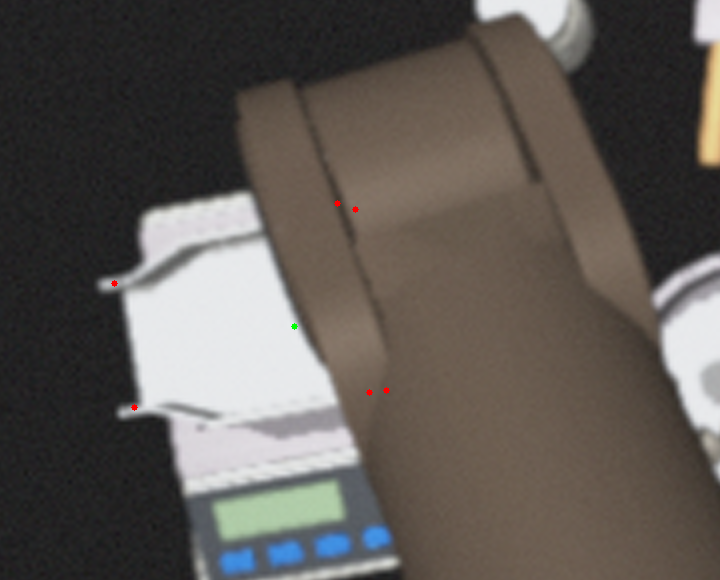

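The tray sits level above the pan, and the pan's centre (green) is where expected. Descend to about 12 mm above it.

Call:
move_arm(rows=[0.01, 0, -0.002, -0.3, 0, 0, 1, 0.025, 0, 0.001, -0.3, 0, 0, 1, 0.039, 0, 0.005, -0.3, 0, 0, 1, 0.054, 0, 0.009, -0.3, 0, 0, 1, 0.065, 0, 0.012, -0.3, 0, 0, 1, 0.074, 0, 0.015, -0.3, 0, 0, 1, 0.08, 0, 0.016, -0.3, 0, 0, 1, 0.081, 0, 0.017, -0.3, 0, 0, 1])

```text
time: 21.45
eef_pos: [0.5933, 0.1924, 0.103]
tool_rot: [3.139, 1.307, 1.744]
ft_force: [0.4, 0.0, -1.1]
opening: 0.15
```

Call:
move_arm(rows=[0, 0, 0, 0, 0, 0, 1, 0, 0, 0, 0, 0, 0, 1, 0, 0, 0, 0, 0, 0, 1])

```text
time: 21.75
eef_pos: [0.594, 0.1924, 0.1043]
tool_rot: [3.131, 1.307, 1.737]
ft_force: [-0.8, -0.1, -2.1]
opening: 0.148
```

```bash
python3 look4.py 18; python3 - <<'E'
from plan import *
rows([tcp(np.r_[PC,z],YB,0) for z in(.086,.082,.079,.0765)])
E
```

```text
21.75 [-0.82 -0.12 -2.12] [-0.46 -0.2  -0.01] [0.594  0.1924 0.1043] [ 0.12  0.59 -0.53  1.68  0.03  0.9  -0.17] 0.148
tray [0.577  0.2916 0.0923] x [-0.175  0.985  0.002] y [-0.985 -0.175 -0.003]
0.005, 0, 0.002, 0.1, -0.1, -0.1, 1
0.009, 0, 0.003, 0.1, -0.1, -0.1, 1
0.012, 0, 0.004, 0.1, -0.1, -0.1, 1
0.015, 0, 0.005, 0.1, -0.1, -0.1, 1
```

View pics/scene18.png

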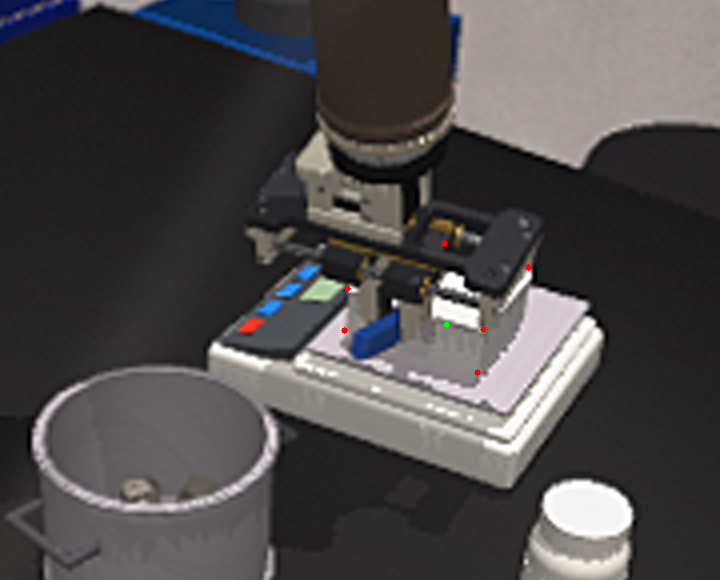

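View pics/w18.png

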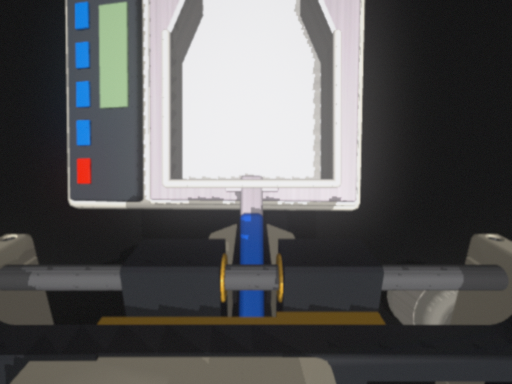

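Call:
move_arm(rows=[0.003, 0, 0.001, 0, 0, 0, 1, 0.006, 0, 0.002, 0, 0, 0, 1, 0.009, 0, 0.003, 0, 0, 0, 1, 0.011, 0, 0.0035, 0, 0, 0, 1, 0.0125, 0, 0.004, 0, 0, 0, 1, 0.0125, 0, 0.004, 0, 0, 0, 1, 0.0125, 0, 0.004, 0, 0, 0, 1])

```text
time: 22.6
eef_pos: [0.5938, 0.1918, 0.0908]
tool_rot: [3.134, 1.307, 1.74]
ft_force: [-0.4, -0.9, 0.8]
opening: 0.148
```

```bash
python3 - <<'E'
from h import *
st=state();print(st['ft_force'].round(2),st['wrist_torque'].round(2),tray_now(st)[0].round(4))
E
```

```text
[-0.43 -0.9   0.8 ] [-0.3  -0.07  0.01] [0.5769 0.291  0.0788]
```

Call:
move_arm(rows=[0, 0, 0, 0, 0, 0, 1, 0, 0, 0, 0, 0, 0, 1])

```text
time: 22.8
eef_pos: [0.5938, 0.1918, 0.0908]
tool_rot: [3.134, 1.307, 1.739]
ft_force: [-0.4, -0.5, 0.6]
opening: 0.147
```

```bash
python3 - <<'E'
from h import *
st=state();print(st['ft_force'].round(2),st['wrist_torque'].round(2),tray_now(st)[0].round(4))
E
python3 look4.py 19
```

```text
[-0.36 -0.54  0.62] [-0.29 -0.09  0.07] [0.5769 0.2909 0.0788]
22.8 [-0.36 -0.54  0.62] [-0.29 -0.09  0.07] [0.5938 0.1918 0.0908] [ 0.12  0.6  -0.52  1.69  0.03  0.87 -0.16] 0.147
tray [0.5769 0.2909 0.0788] x [-0.175  0.985  0.002] y [-0.985 -0.175 -0.002]
```

View pics/scene19.png

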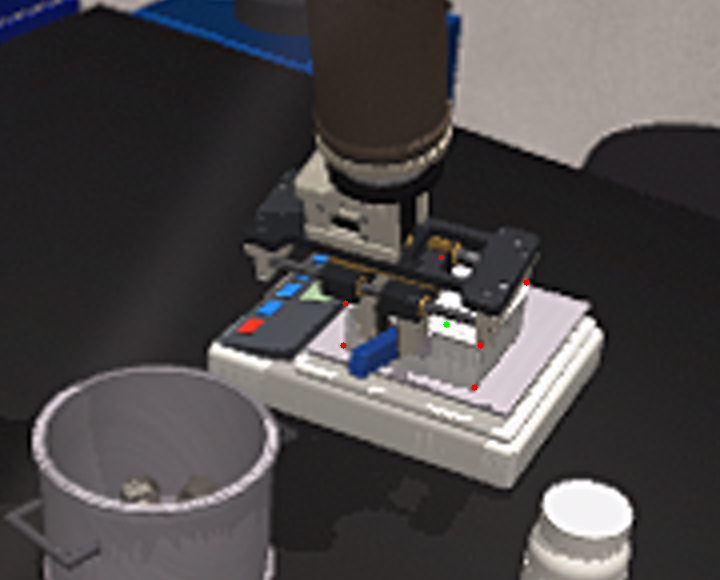

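Force went from about −1.5 N to +0.7 N, so the pan carries the tray with about 1 mm of sink. I release.

Call:
move_arm(rows=[0, 0, 0, 0, 0, 0, 0.7, 0, 0, 0, 0, 0, 0, 0.6, 0, 0, 0, 0, 0, 0, 0.4, 0, 0, 0, 0, 0, 0, 0.2, 0, 0, 0, 0, 0, 0, 0, 0, 0, 0, 0, 0, 0, 0, 0, 0, 0, 0, 0, 0, 0])

```text
time: 23.65
eef_pos: [0.5937, 0.1917, 0.0906]
tool_rot: [3.135, 1.307, 1.74]
ft_force: [-0.0, 0.2, 0.0]
opening: 0.496
```

```bash
python3 look4.py 20
```

```text
23.65 [-0.    0.2   0.04] [-0.38 -0.19  0.01] [0.5937 0.1917 0.0906] [ 0.12  0.6  -0.52  1.69  0.03  0.87 -0.16] 0.496
tray [0.5768 0.2909 0.0786] x [-0.175  0.985  0.002] y [-0.985 -0.175 -0.002]
```

View pics/w20.png

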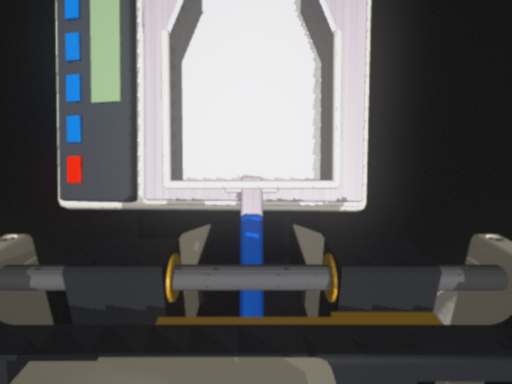

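Released and clear. Back off along the fingers.

Call:
move_arm(rows=[-0.005, 0, 0, 0, 0, 0, 0, -0.02, 0, 0, 0, 0, 0, 0, -0.045, 0, 0, 0, 0, 0, 0, -0.075, 0, 0, 0, 0, 0, 0, -0.105, 0, 0, 0, 0, 0, 0, -0.135, 0, 0, 0, 0, 0, 0, -0.15, 0, 0, 0, 0, 0, 0, -0.155, 0, 0, 0, 0, 0, 0])

```text
time: 24.6
eef_pos: [0.6017, 0.1515, 0.2426]
tool_rot: [3.122, 1.307, 1.727]
ft_force: [-0.0, 0.8, -0.2]
opening: 0.501
```

Call:
move_arm(rows=[0, 0, 0.03, 0, 0, 0, 0, 0, 0, 0.07, 0, 0, 0, 0, 0, 0, 0.11, 0, 0, 0, 0, 0, 0, 0.15, 0, 0, 0, 0, 0, 0, 0.19, 0, 0, 0, 0, 0, 0, 0.22, 0, 0, 0, 0, 0, 0, 0.24, 0, 0, 0, 0, 0, 0, 0.24, 0, 0, 0, 0])

```text
time: 25.4
eef_pos: [0.6408, -0.0796, 0.1757]
tool_rot: [-3.138, 1.308, 1.746]
ft_force: [0.6, 0.2, -0.2]
opening: 0.503
```

```bash
cat > fin.py <<'E'
from h import *
st=state();print(st['time'],st['ft_force'].round(2),st['eef_pos'].round(3))
c=snapshot("scene");cv2.imwrite("pics/sf.png",c["img"][:,:,::-1]);up(c["img"],190,380,90,280,3,"pics/sfz.png")
c=snapshot("top");up(c["img"],90,320,90,290,3,"pics/tf.png")
E
python3 fin.py
```

```text
25.4 [ 0.59  0.18 -0.19] [ 0.641 -0.08   0.176]
```

View pics/sfz.png

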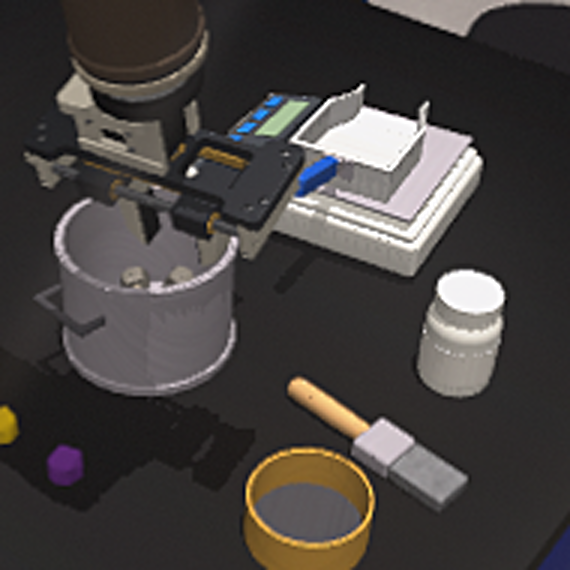

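View pics/tf.png

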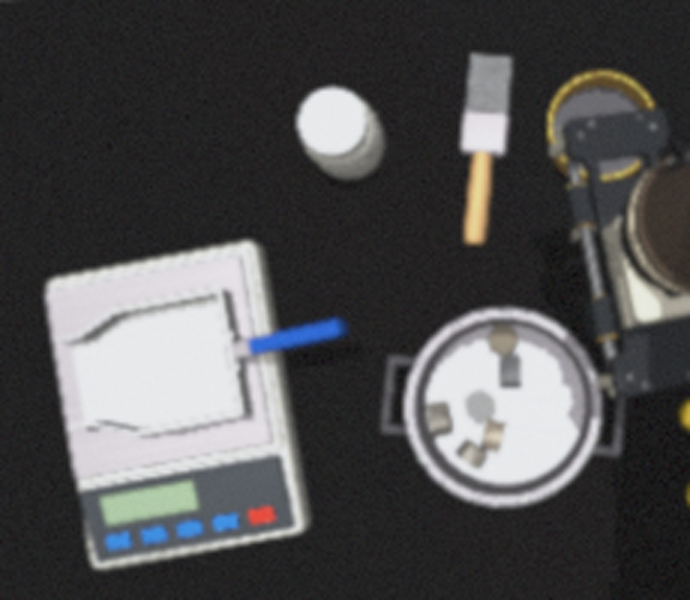

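```bash
python3 - <<'E'
from h import *
c=snapshot("top")
b=onz(c,np.array([(229,293),(250,416)])/3+90,.113);print(b,np.linalg.norm(b[0]-b[1]))
m=b.mean(0)[:2];w=b[0]-b[1];u=np.array([-w[1],w[0]])[:2]/np.linalg.norm(w[:2])
print("tray origin",m+.073*u, "yaw",np.degrees(np.arctan2(u[1],u[0])),"off",m+.073*u-[.577,.2906])
w=cv2.cvtColor(c["img"],cv2.COLOR_RGB2HSV);h=((w[...,1]<60)&(w[...,2]>110)).astype(np.uint8)
o=onz(c,np.array([[(405+603)/2/3+90,(308+506)/2/3+90]]),.121);print("measure now",o)
E
```

```text
[[0.63596122 0.21874159 0.113     ]
 [0.53117928 0.20107555 0.113     ]] 0.10626073668319282
tray origin [0.57143387 0.28189265] yaw 99.56996335479425 off [-0.00556613 -0.00870735]
measure now [[ 0.53561333 -0.01429399  0.121     ]]
```

The tray's origin is about 10 mm from the pan's middle (limit 30), and the measure is within about 2 mm of where it was. I hand in.

```bash
python3 - <<'E'
from station import hand_in,state
print(hand_in(),state()['time'])
E
```

```text
the job is handed in; nothing more can be done
the job is handed in; nothing more can be done
```

I tipped all six stones into the measure, set the empty tray on the balance pan, let go, and handed the job in at about 25 s on the robot's clock.

**First grasp:** It held only the tips of the fingers, because both cameras showed the fingertips ending about 20 mm short of the reported TCP. The tray sagged nose-down until its lip rested on the bench. I set it back down with no stone lost and regrasped about 18 mm deeper and 9 mm nearer the pan; that grip did not slip.

**Pour:** I tipped the tray to about 65° with its lip about 28 mm above the rim. The top view then showed six stones in the measure and the tray empty.

**Last checks**
- **Measure:** it reads within about 2 mm of its first position, which is within the camera error.
- **Tray:** it is released and looks level on the pan, with its origin about 10 mm from the pan's middle (limit 30 mm).
- **Pan load:** the wrist force changed by about 2.2 N at set-down, which I estimate as about 1 mm of sink. I could not read the pan joint directly.
- **Bystanders:** the jar, sieve and brush look unmoved, by eye only.
- **Robot:** the gripper stood free above the bench, with the wrist force near zero.

One disagreement: the tray's back wall measured 106 mm in that last view instead of 110, so the placing figure is good to about 4 mm.

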